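# Dock the instrument cassette in the loading bay

### The job

First swing the steel stop arm right out of the cassette's way, until it lies about parallel to the bay, without moving the cassette. Then push the instrument cassette along the bay's centre line, firmly but without forcing it, until it is fully home and has pressed both brass contact pins flush into the end block. Leave the cassette lying in its guide, and do not disturb the bottles and other things around.

Things in the scene. Friction and masses are not known exactly. Their poses are not given: they have to be found in the camera images.
- bay: White and aluminium loading bay fixed to the bench: a flat guide 480 mm long, 170 mm wide, rail tops 30 mm above the bench. Origin on the bench, on the centre line; x points along the centre line the way the cassette is to be pushed, y to the left of that, z up. The guide runs from x = -230 to +250 mm.
- groove (a point): Point on the bay's centre line at its x = -230 mm, level with the rail tops; axes as the bay's. Here begins the rubber-lined groove, 33 mm wide, that runs along the centre line over the bay's whole length and guides the cassette's keel.
- cassette: Closed instrument cassette: grey box, perforated steel lid, 170 mm long (x), 130 wide (y), 35 high, 0.35 to 0.75 kg, too wide to grasp. Origin: centre of the box's underside, on the rail tops. x, its long axis, points at the end block. A keel underneath (36 long, 30 wide, 12 deep, its centre 45 behind the origin) runs in the groove with 1.5 mm play each side: it can skew about 5 degrees.
- rear_face (a point): Centre of the cassette's flat, polished steel rear face, where it is pushed (85 mm behind its origin, 17 mm above its underside). Sliding takes 1 to 4 N, both pins 7 N more. The groove's flanks are grippy rubber: if the push acts more than about 15 mm off the centre line the keel binds and it jams however hard it is pushed; a push on the centre line frees it.
- stop_arm (a joint): Steel stop arm that swings flat over the bay, 120 mm long, 12 mm wide, from 39 to 51 mm above the bench, about an upright pivot at the bay's left edge. 0 rad: straight across the cassette's path (pointing along the bay's -y); grows as the free end swings towards the end block (bay +x); 1.57 rad: parallel to the bay's x, beside the path; stop at 1.75 rad. Stiff (about 0.18 N m); stays where it is left.
- stop_pivot (a point): Point on the stop arm's upright hinge axis, 36 mm above the bench, at the bay's x = 30 mm, y = 90 mm.
- stop_knob (a point): Centre of the top of the upright steel knob near the stop arm's free end, 110 mm from the pivot axis: a round post 12 mm across, 48 mm tall (from the arm up to 99 mm above the bench), higher than the cassette's lid (65 mm).
- pin_left (a joint): Brass contact pin, 12 mm across, sticking out 8 mm from the end block towards the cassette, 48 mm above the bench, 32 mm left (+y) of the centre line. In m: 0 fully out, 0.008 pressed in flush. Takes about 3.5 N, stays where pushed. The end block is white, 35 mm thick, 130 wide, its top 70 mm above the bench; its front face is clamped anywhere from x = 160 to 200 mm of the bay.
- pin_right (a joint): The like pin in the same end block, 32 mm to the right (-y) of the centre line. In m: 0 fully out, 0.008 pressed in flush with the block.
- dropper_bottle: Bystander, to be left where it stands: small amber dropper bottle, 38 mm across, 85 mm tall; origin at the centre of its underside.
- cream_jar: Bystander, to be left where it stands: low white jar, 60 mm across, 45 mm tall; origin at the centre of its underside.
- pump_bottle: Bystander, to be left where it stands: white pump bottle, 62 mm across, 183 mm tall with its head; origin at the centre of its underside.
- mixing_bowl: Bystander, to be left where it stands: white bowl, 100 mm across, 40 mm tall; origin at the centre of its underside.
- toner_bottle: Bystander, to be left where it stands: clear bottle with metal cap, 52 mm across, 140 mm tall; origin at the centre of its underside.
- handpiece: Bystander, to be left where it stands: white handpiece, a 24 mm thick rod 160 mm long, lying along its x axis; origin at the centre of its underside.
Things that resemble listed ones, but are neither listed nor needed, are in the scene too. Several things have the shape of the cassette; the one meant has the colours described above.

How it is judged:
By the outcome, as a careful person would: the job done as asked, in the order asked, and still so for the second after the job is handed in, with the robot touching nothing.
It also fails if it takes over 58 s, if anything falls off the work surface, if the arm or the gripper's body presses on something with over 40 N, if the wrist force passes 120 N, or if a joint passes its speed limit or range.

### The arm

A 7-joint arm with a two-finger parallel gripper is mounted at the origin on the work surface. World frame = base frame: x ahead of the robot, y to its left, z up, the work surface at z = 0. Lengths are in m, angles in rad, forces in N, time in s.
With the tool pointing down it reaches from about 0.35 to 0.9 m from the base axis. Payload 8.1 kg.
Tool frame: the origin (TCP) lies at the very end of the fingers, on their centre line; the grasp point (between the pads) lies 19 mm behind it; z points along the fingers, y is the direction in which the jaws open and shut (so a half turn about z gives the same grasp; the last joint's range is limited). The gripper opens to 92 mm and grips with 3 to 60 N. Pads are 19 mm wide; open, the fingers measure 130 mm over their backs; the gripper's body (75 mm by 190 mm) begins 47 mm behind the grasp point.
Start: joints at [1.089, 0.434, 0.025, 1.573, -0.012, 1.134, -0.075], TCP at [0.231, -0.581, 0.187] pointing down, gripper open.
Joint ranges: [-2.62, 2.62], [-0.44, 2.09], [-1.27, 1.32], [0.08, 2.57], [-1.32, 4.46], [0.12, 2], [-2.74, 2.74]. Speed limits (rad/s): [2.22, 2.22, 3.01, 3.01, 3.14, 3.14, 3.14].

### API

Orientations are given as a rotation vector (axis times angle).
In Python, from cell import observe, get_image, sign_off gives the robot as it stands.
- The arm moves only by the tool arm_command, never from a script. Its argument "deltas" is a list of rows, each an object with "xyz": the shift along the tool's x, y, z in cm, a list of three; "turn": the turn about the tool's z in degrees; "jaw": the closure in counts, from 0 (fully open) to 255 (shut). A call has 1 to 5 rows; each row is the pose to reach, as a shift and turn from the pose measured when the call began, along the tool's axes at that moment; what a row does not reach only later rows make up. A row lasts 1/12 s, in which the tool goes at most 41.7 mm and 7.16 degrees, less where a joint would pass 70% of its speed; a pose out of reach is approached as far as the arm can. A call with a gripper value outside its range is refused whole. The fingers move at their own pace and stop on an object; "force" is the grip in N (left out, the last holds). Time passes only in rows, so rows that repeat a pose let the fingers close. It gives the time, the measured TCP pose, the force and the opening at its end, in the units of the state.
- observe(): the state, without advancing time (a new reading comes with each control period).
- get_image(name): name is "side" or "top" or "wrist"; returns a dict with "frame" (420x560x3 uint8, red, green, blue), "depth" (420x560 float32, m along the optical axis (not along the pixel's ray), 0 where there is no reading), "camera_matrix" (3x3 intrinsics, pixels), "distortion" ([k1, k2, p1, p2, k3] as OpenCV has them; the pictures are not rectified), "cam_to_world" (4x4, takes a point from camera to world coordinates). Camera axes: x right, y up, looking along -z (the intrinsics and any distortion apply to the point x, -y, -z); pixel columns grow to the right and rows downward; lengths in m; the calibration is good to about 2 mm. A picture is of the moment at which its call begins.
- sign_off(): hands the job in, once; it reports no verdict.
The state is a dict: "clock": time; "joints": joint angles; "dq": joint speeds; "joint_efforts": joint torques, N m; "position": TCP position; "ee_rot": TCP orientation; "force": force on the tool from outside, world axes, zero at the start; "ft_torque": the same for the moment, N m; "width": opening from 0.0 (shut) to 1.0 (fully open).
Only numpy, scipy, OpenCV 4.12 (cv2) and the standard library are available. Lean on these libraries where they do the work, as an engineer would, in place of code of your own. Each camera call takes 0.05 s, during which the arm holds its last target.

## Working session

There is one attempt and no reset: what is moved stays moved. The work goes in short steps, Python scripts to look and compute and a tool call to move; the robot and the scene stay as the last step left them, time stands still between calls to the robot, and variables do not carry over. Pictures are saved under pics/ and viewed, and the job is handed in when it is done.

Besides the shell and the picture viewer there is one more tool, called as name([rows], argument=value, ...), one row to a line, values as JSON. arm_command: Moves the arm, as the interface text tells. Its arguments: {"type":"object","properties":{"deltas":{"type":"array","items":{"type":"object","properties":{"xyz":{"type":"array","items":{"type":"number"}},"turn":{"type":"number"},"jaw":{"type":"number"}}}},"force":{"type":"number"}},"required":["deltas"]}

```bash
ls; mkdir -p pics; cat > h.py <<'E'
import numpy as np, cv2, pickle
from cell import observe, get_image
def grab(name, tag):
    im=get_image(name); pickle.dump(im,open(f'pics/{tag}.pkl','wb'))
    cv2.imwrite(f'pics/{tag}.png', im['frame'][:,:,::-1]); return im
def load(tag): return pickle.load(open(f'pics/{tag}.pkl','rb'))
def ray(im,u,v):
    K=np.array(im['camera_matrix'],float); d=np.array(im['distortion'],float)
    p=cv2.undistortPoints(np.array([[[u,v]]],float),K,d)[0,0]
    return np.array([p[0],-p[1],-1.0])
def at_depth(im,u,v):
    z=im['depth'][int(round(v)),int(round(u))]; T=np.array(im['cam_to_world'])
    return T[:3,:3]@(ray(im,u,v)*z)+T[:3,3]
def at_z(im,u,v,z):
    T=np.array(im['cam_to_world']); r=T[:3,:3]@ray(im,u,v); o=T[:3,3]
    return o+r*(z-o[2])/r[2]
def crop(tag,u0,v0,u1,v1,s,out):
    im=load(tag)['frame'][v0:v1,u0:u1,::-1]
    cv2.imwrite(f'pics/{out}.png',cv2.resize(im,None,fx=s,fy=s,interpolation=cv2.INTER_CUBIC))
def proj(im,P):
    T=np.array(im['cam_to_world']); c=T[:3,:3].T@(np.array(P,float)-T[:3,3])
    q=cv2.projectPoints(np.array([[c[0],-c[1],-c[2]]]),np.zeros(3),np.zeros(3),np.array(im['camera_matrix'],float),np.array(im['distortion'],float))[0]
    return q[0,0]
E
python3 - <<'E'
from h import *
print(observe())
for n in ('side','top','wrist'):
    im=grab(n,n+'0'); print(n,np.round(im['cam_to_world'],3).tolist(),im['distortion'])
E
```

```text
pics
{'clock': 0.0, 'joints': array([ 1.08941383,  0.43521634,  0.02493185,  1.57409146, -0.01158912,
        1.13398717, -0.07507824]), 'dq': array([ 1.73566857e-04,  2.75747953e-04,  9.50490861e-05, -1.38708967e-04,
        8.84567083e-04,  7.19017636e-05,  1.61636890e-03]), 'joint_efforts': array([-1.74789857e-04, -6.67858815e+01,  9.84864347e-01, -3.14461613e+01,
       -6.05223561e-02,  4.29577637e-02,  1.71729807e-04]), 'position': array([ 0.23086939, -0.58018478,  0.18625084]), 'ee_rot': array([-3.08394749e+00, -5.91147995e-01,  6.65391594e-04]), 'force': array([ 0.38742323,  0.78487132, -0.28249525]), 'ft_torque': array([0.00016806, 0.00996927, 0.02652896]), 'width': 0.9987699189586369}
side [[-0.971, 0.144, -0.192, 0.262], [-0.24, -0.513, 0.824, 0.996], [0.02, 0.846, 0.532, 0.755], [0.0, 0.0, 0.0, 1.0]] [0.02164336 0.         0.         0.         0.        ]
top [[-0.005, 0.984, -0.18, 0.283], [-1.0, -0.008, -0.018, -0.007], [-0.02, 0.18, 0.983, 1.179], [0.0, 0.0, 0.0, 1.0]] [-0.09133238  0.          0.          0.          0.        ]
wrist [[0.37, 0.893, 0.255, 0.298], [-0.929, 0.357, 0.1, -0.553], [-0.002, -0.274, 0.962, 0.385], [0.0, 0.0, 0.0, 1.0]] [-0.00478883  0.          0.          0.          0.        ]
```

View pics/top0.png

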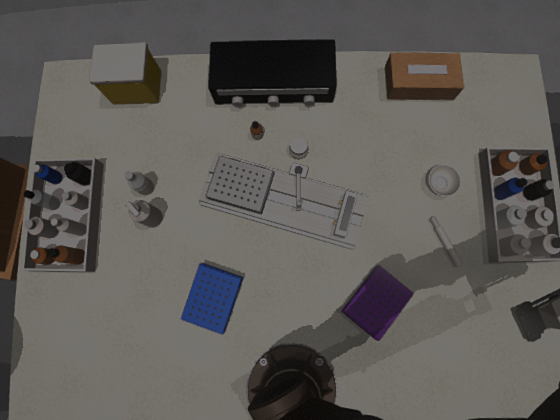

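View pics/side0.png

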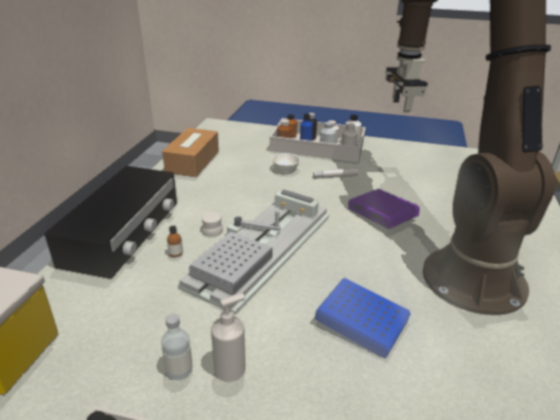

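View pics/wrist0.png

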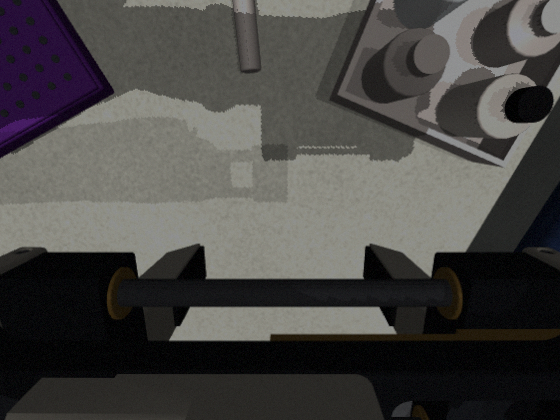

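The top view shows the cassette at about (240,183), the stop pivot at (298,170) with its knob near (298,207), and the end block at (346,213). I'll enlarge it.

```bash
python3 - <<'E'
from h import *
crop('top0',190,130,380,260,4.2,'c0')
E
```

```text
(no output)
```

View pics/c0.png

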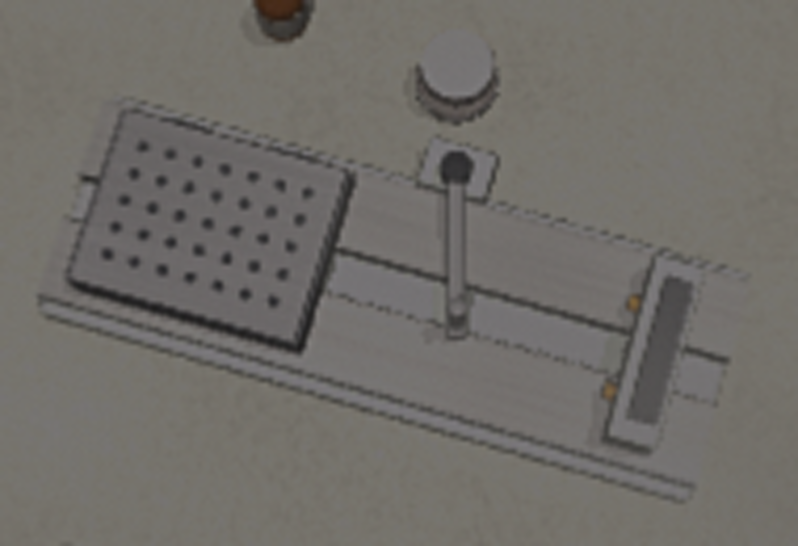

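```bash
python3 - <<'E'
from h import *
im=load('top0')
P=lambda x,y:(190+x/4.2-.5+.12,130+y/4.2-.5+.12)
def z(n,x,y,h):
    u,v=P(x,y); print(n,np.round(at_z(im,u,v,h)*1000,1),'depth',np.round(at_depth(im,u,v)*1000,1))
for n,x,y in [('gL front',340,248),('gR front',330,292),('gL end',728,358),('gR end',718,402),('gL mid',600,325),('gR rear',72,218),('gL rear',85,178)]: z(n,x,y,.03)
for n,x,y in [('c fl',352,176),('c fr',301,344),('c rr',70,280),('c rl',125,107)]: z(n,x,y,.065)
z('pivot',456,165,.055); z('armend',457,337,.051);z('knob',458,305,.099)
for n,x,y in [('pinL',633,303),('pinR',609,391)]: z(n,x,y,.048)
for n,x,y in [('blk fl',655,257),('blk fr',610,438),('blk rr',652,448)]: z(n,x,y,.07)
for n,x,y in [('bay rl',125,97),('bay fl',748,278),('bay rr',42,297),('bay fr',692,487)]: z(n,x,y,.03)
z('jar',456,65,.045); z('dropper',283,5,.085)
E
```

```text
gL front [571.   55.2  30. ] depth [571.   55.2  29.7]
gR front [539.3  62.1  30. ] depth [543.1  63.2  13. ]
gL end [ 489.9 -214.7   30. ] depth [ 490.2 -215.    28.2]
gR end [ 459.  -206.5   30. ] depth [ 4.636e+02 -2.117e+02  2.000e-01]
gL mid [ 514.  -126.2   30. ] depth [ 514.8 -126.7   25.9]
gR rear [595.1 246.3  30. ] depth [595.7 246.8  27.8]
gL rear [624.5 237.9  30. ] depth [626.4 239.2  23.9]
c fl [613.2  45.1  65. ] depth [616.5  45.6  53.6]
c fr [495.7  79.6  65. ] depth [497.9  80.5  53.4]
c rr [541.7 238.5  65. ] depth [543.6 240.4  56.7]
c rl [665.3 203.9  65. ] depth [677.8 210.8  28.5]
pivot [623.3 -26.8  55. ] depth [621.6 -26.7  60.5]
armend [502.3 -26.1  51. ] depth [502.2 -26.1  51.2]
knob [514.3 -26.2  99. ] depth [514.2 -26.2  99.8]
pinL [ 525.6 -147.5   48. ] depth [ 524.1 -146.6   55.2]
pinR [ 464.5 -129.3   48. ] depth [ 463.6 -128.7   53.2]
blk fl [ 552.7 -160.7   70. ] depth [ 553.7 -161.3   65.6]
blk fr [ 429.3 -126.7   70. ] depth [ 430.  -127.3   65.1]
blk rr [ 422.4 -154.5   70. ] depth [ 422.7 -154.8   67.7]
bay rl [684.9 210.7  30. ] depth [690.1 213.6  15.1]
bay fl [ 546.8 -231.1   30. ] depth [ 553.8 -237.1   -0.7]
bay rr [537.7 265.9  30. ] depth [537.8 265.9  29.8]
bay fr [ 400.2 -186.5   30. ] depth [ 401.3 -188.1   19.1]
jar [700.3 -27.8  45. ] depth [700.3 -27.8  44.9]
dropper [731.   92.1  85. ] depth [742.6  94.6  56.8]
```

```bash
cat >> h.py <<'E'
O=np.array([545.,25.3]); EX=np.array([-.2875,-.9578]); EY=np.array([.9578,-.2875])
def bay2w(x,y): return O+x*EX+y*EY
def w2bay(p): d=np.asarray(p)[:2]-O; return np.array([d@EX,d@EY])
def plan(tx,ty,tz,yaw=None):
    "deltas in tool axes (cm), target mm; yaw = wanted jaw axis deg"
    s=observe(); R=cv2.Rodrigues(np.array(s['ee_rot'],float))[0]; p=s['position']
    d=R.T@(np.array([tx,ty,tz])/1000-p)*100
    y=np.degrees(np.arctan2(R[1,1],R[0,1]))
    print('t',round(s['clock'],2),'tcp',np.round(p*1000,1),'bay',np.round(w2bay(p*1000),1),'jaw yaw',round(y,1),'tool z',np.round(R[:,2],3),'F',np.round(s['force'],1),'w',round(s['width'],3))
    print('delta cm',np.round(d,2), 'turn', None if yaw is None else round(-((yaw-y+180)%360-180),1))
E
python3 - <<'E'
from h import *
im=load('top0')
for n,u,v,z in [('pump',140,208,.17),('pumpbody',147,215,.13),('toner',134,176,.14),('bowl',443,181,.04),('rackR',522,205,.08)]:
    print(n,np.round(at_z(im,u,v,z)*1000),np.round(at_depth(im,u,v)*1000))
print(bay2w(-206,0),bay2w(7.4,0))
k=bay2w(30+110*np.sin(.285),90-110*np.cos(.285));print('knob pred',k)
plan(514.3,-26.2,150,-90.4)
d=im['depth'];
E
```

```text
pump [488. 391. 170.] [495. 404. 136.]
pumpbody [476. 386. 130.] [479. 391. 117.]
toner [584. 426. 140.] [588. 432. 125.]
bowl [ 588. -456.   40.] [ 597. -469.    7.]
rackR [ 506. -669.   80.] [ 521. -714.    5.]
[604.225  222.6068] [542.8725   18.21228]
knob pred [512.5773632  -28.58188699]
t 0.15 tcp [ 230.9 -580.3  186.4] bay [ 670.4 -126.7] jaw yaw -68.3 tool z [-0.001  0.001 -1.   ] F [-1.6 -0.4  0.2] w 1.0
delta cm [ 46.82 -41.01   3.69] turn 22.1
```

arm_command([
  {"xyz": [3.1,-2.7,0],"turn": 0,"jaw": 60},
  {"xyz": [6.2,-5.4,0],"turn": 0,"jaw": 100},
  {"xyz": [9.3,-8.1,0],"turn": 0,"jaw": 160},
  {"xyz": [12.4,-10.8,0],"turn": 0,"jaw": 170},
  {"xyz": [15.5,-13.5,0],"turn": 0,"jaw": 170},
])

```text
clock: 0.57
position: [0.3254, -0.3957, 0.1864]
ee_rot: [-3.084, -0.591, 0.001]
force: [0.4, 0.6, 0.3]
width: 0.684
```

arm_command([
  {"xyz": [3.1,-2.7,0],"turn": 0,"jaw": 170},
  {"xyz": [6.2,-5.4,0],"turn": 0,"jaw": 170},
  {"xyz": [9.3,-8.1,0],"turn": 0,"jaw": 170},
  {"xyz": [12.4,-10.8,0],"turn": 0,"jaw": 170},
  {"xyz": [15.5,-13.5,0],"turn": 0,"jaw": 170},
])

```text
clock: 0.98
position: [0.4198, -0.211, 0.1866]
ee_rot: [-3.084, -0.591, 0.001]
force: [0.8, -0.5, -0.2]
width: 0.352
```

```bash
python3 -c "
from h import *
plan(514.3,-26.2,150,-90.4)"
```

```text
t 0.98 tcp [ 419.8 -211.   186.6] bay [262.3 -51.9] jaw yaw -68.3 tool z [-0.001  0.001 -1.   ] F [ 0.8 -0.5 -0.2] w 0.352
delta cm [ 15.6  -13.68   3.68] turn 22.1
```

arm_command([
  {"xyz": [3.9,-3.4,0],"turn": 5.5,"jaw": 170},
  {"xyz": [7.8,-6.8,0],"turn": 11,"jaw": 170},
  {"xyz": [11.7,-10.2,1],"turn": 16.5,"jaw": 170},
  {"xyz": [15.6,-13.7,3],"turn": 22,"jaw": 170},
  {"xyz": [15.6,-13.7,5],"turn": 22,"jaw": 170},
])

```text
clock: 1.4
position: [0.5106, -0.0358, 0.1484]
ee_rot: [-3.14, 0.017, -0.007]
force: [1.3, -0.3, 0.4]
width: 0.333
```

```bash
python3 -c "
from h import *
plan(514.3,-26.2,76,-90.4)
grab('wrist','w1');grab('side','s1');crop('s1',200,130,360,280,4,'s1c')"
```

```text
t 1.4 tcp [510.6 -35.8 148.4] bay [ 68.4 -15.4] jaw yaw -90.6 tool z [ 0.005  0.001 -1.   ] F [ 1.3 -0.3  0.4] w 0.333
delta cm [ 0.33 -0.95  7.24] turn -0.2
```

View pics/w1.png

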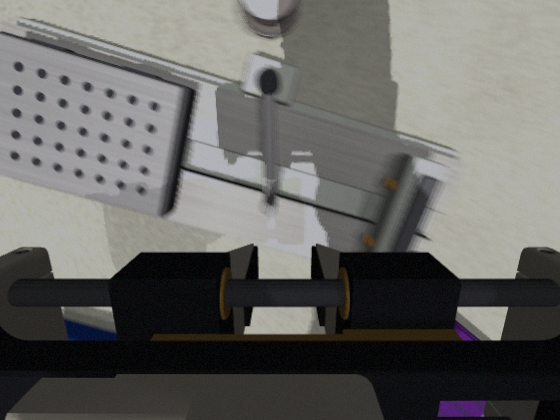

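View pics/s1c.png

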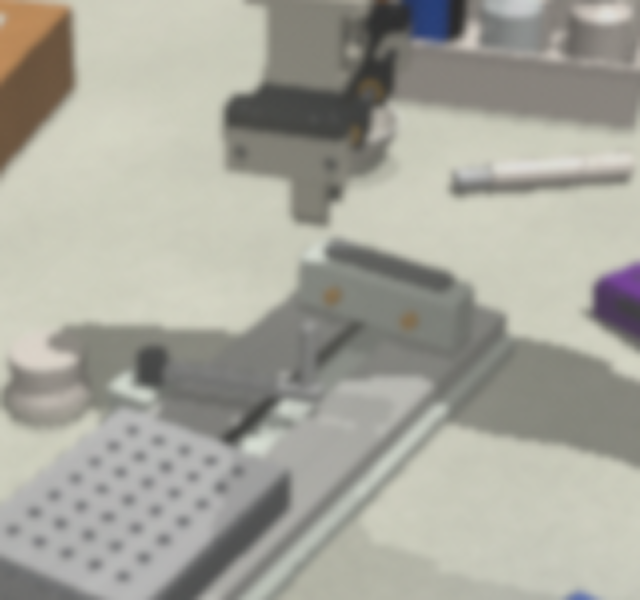

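The wrist view shows the knob at about (269,200), slightly left of the finger gap (centre about 285). I'll compute the offset.

```bash
python3 -c "
from h import *
im=load('w1')
for u,v in [(270,195),(269,200),(268,205),(269,190),(268,82)]: print(u,v,at_depth(im,u,v)*1000,at_z(im,u,v,.099)*1000)
crop('w1',220,60,330,230,3.5,'w1c')
plan(514,-27,76,-90.4)
"
```

```text
270 195 [519.60985738 -21.63491552  56.55499555] [528.74656443 -23.88867829  99.        ]
269 200 [519.58821358 -21.75857398  78.35935685] [524.39341365 -22.93397251  99.        ]
268 205 [519.64519484 -21.88424581  97.58484234] [519.99970486 -21.9703288   99.        ]
269 190 [523.78253645 -20.50524529  52.01719539] [533.07627223 -23.14143881  99.        ]
268 82 [623.81045305 -22.1990024   56.23997433] [617.6884731  -24.38411797  99.        ]
t 1.5 tcp [507.9 -31.9 143.8] bay [ 65.4 -19.1] jaw yaw -89.8 tool z [-0.004  0.004 -1.   ] F [-1.  -1.6  0. ] w 0.329
delta cm [ 0.64 -0.46  6.78] turn 0.6
```

View pics/w1c.png

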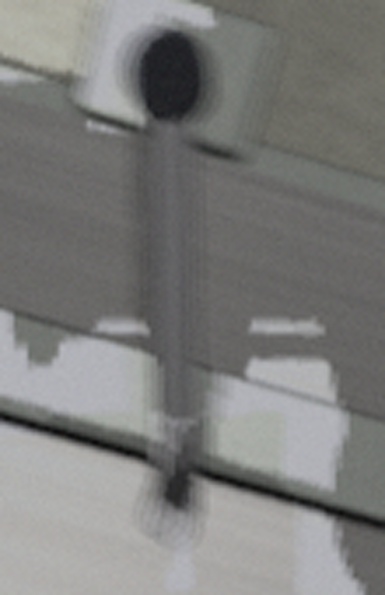

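arm_command([
  {"xyz": [0.6,-0.5,1.5],"turn": 0.5,"jaw": 170},
  {"xyz": [0.6,-0.5,3],"turn": 0.5,"jaw": 170},
  {"xyz": [0.6,-0.5,3],"turn": 0.5,"jaw": 170},
])

```text
clock: 1.75
position: [0.5119, -0.0267, 0.1113]
ee_rot: [-3.138, 0.008, 0.013]
force: [0.1, -0.6, 0.1]
width: 0.333
```

```bash
python3 -c "
from h import *
im=grab('wrist','w2');crop('w2',180,140,380,300,4,'w2c')
plan(514,-26,76,-90.4)
grab('top','t2');crop('t2',240,130,380,260,4.2,'t2c')"
```

```text
t 1.8 tcp [512.3 -27.2 112.6] bay [ 59.7 -16.2] jaw yaw -90.3 tool z [-0.007  0.004 -1.   ] F [0.4 0.  0. ] w 0.335
delta cm [ 0.19 -0.11  3.66] turn 0.1
```

View pics/w2c.png

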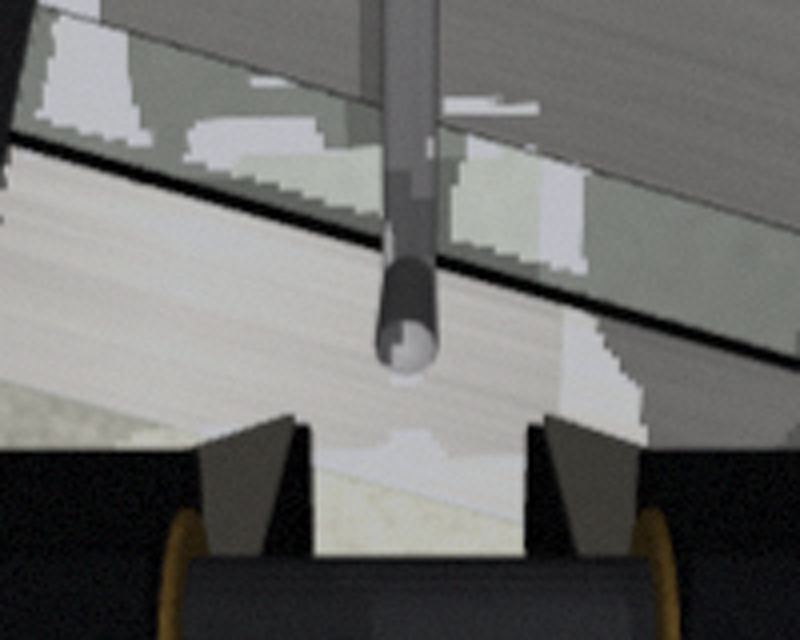

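View pics/t2c.png

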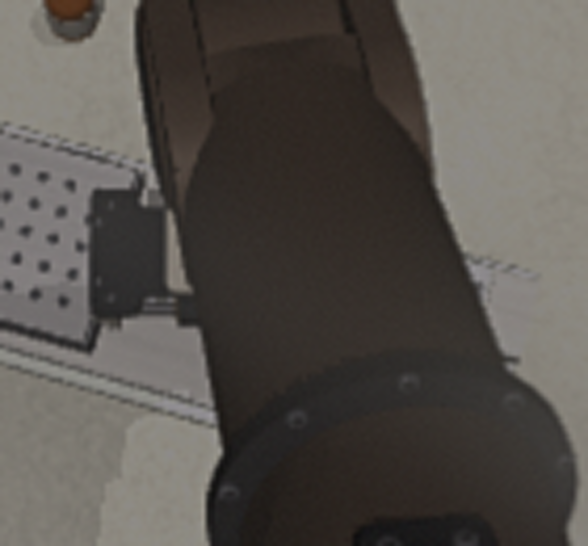

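```bash
python3 -c "
from h import *
im=load('w2')
for x,y in [(407,345),(415,335),(400,360)]:
  u,v=180+x/4-.4,140+y/4-.4; print(at_depth(im,u,v)*1000,at_z(im,u,v,.099)*1000)
"
```

```text
[514.11545703 -24.61081061  98.54742134] [514.26992271 -24.61818123  99.        ]
[516.73525586 -26.13043486 100.53527638] [516.22555543 -26.11638014  99.        ]
[511.51987326 -23.30355469  99.57496402] [511.31555183 -23.2905575   99.        ]
```

arm_command([
  {"xyz": [0.2,-0.15,1.8],"turn": 0,"jaw": 170},
  {"xyz": [0.2,-0.15,3.6],"turn": 0,"jaw": 170},
  {"xyz": [0.2,-0.15,3.7],"turn": 0,"jaw": 185},
  {"xyz": [0.2,-0.15,3.7],"turn": 0,"jaw": 205},
  {"xyz": [0.2,-0.15,3.7],"turn": 0,"jaw": 205},
], force=5)

```text
clock: 2.27
position: [0.5155, -0.0262, 0.078]
ee_rot: [-3.138, 0.011, 0.006]
force: [1.3, 0.4, 0.2]
width: 0.205
```

```bash
python3 -c "
from h import *
im=grab('wrist','w3');crop('w3',180,140,380,300,4,'w3c')
plan(514,-26,76,-90.4)
grab('side','s3');crop('s3',200,130,360,280,4,'s3c')"
```

```text
t 2.32 tcp [515.8 -26.1  78.1] bay [ 57.6 -13.2] jaw yaw -90.4 tool z [-0.004  0.004 -1.   ] F [0.9 0.4 0.6] w 0.201
delta cm [-0.17 -0.01  0.21] turn 0.0
```

View pics/w3c.png

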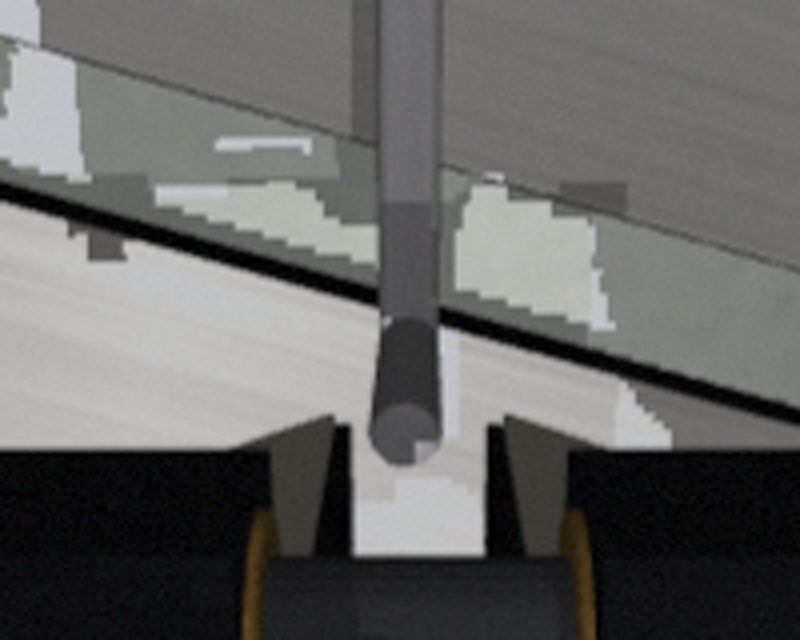

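View pics/s3c.png

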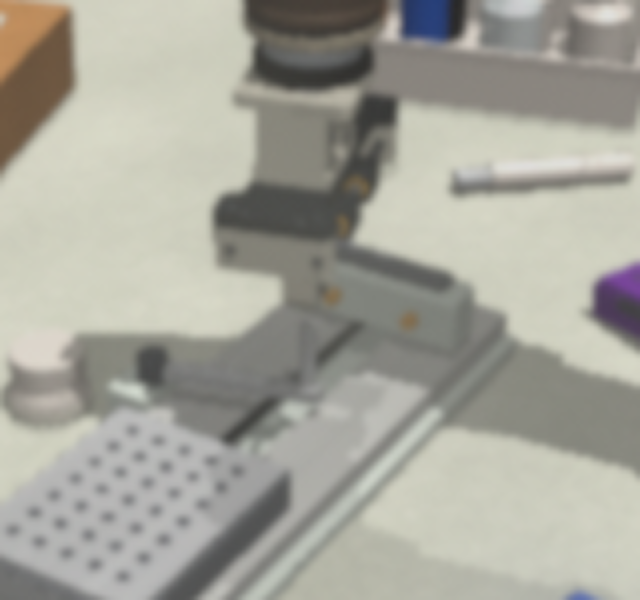

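```bash
python3 -c "
from h import *
im=load('s3')
for n,P in [('tcp',(.5158,-.0261,.078)),('knob',(.5142,-.0255,.099)),('knobbase',(.5142,-.0255,.051)),('pivot',(.623,-.027,.055)),('blk fl top',(.5527,-.1607,.07))]:
  q=proj(im,P); print(n,q,(q-[200,130])*4, im['depth'][int(q[1]),int(q[0])])
for x,y in [(300,270),(270,210),(400,280),(307,330),(330,295)]:
  u,v=200+x/4,130+y/4; print(x,y,at_depth(im,u,v)*1000)
"
```

```text
tcp [276.53516132 217.1007853 ] [306.14064526 348.40314121] 1.2458321
knob [277.17185105 210.64149614] [308.68740421 322.56598456] 1.2390686
knobbase [276.91527089 225.69948008] [307.66108358 382.79792031] 1.2546563
pivot [238.72461904 218.27169454] [154.89847615 353.08677816] 1.2830505
blk fl top [275.78509992 193.70828156] [303.14039969 254.83312626] 1.1118872
300 270 [500.08531739  55.54173872 187.19109903]
270 210 [518.00341501  58.79213432 227.10041373]
400 280 [ 475.70101611 -140.23148176   72.63083728]
307 330 [513.98815007 -20.34552633  96.33665206]
330 295 [ 527.76120495 -143.73470934   49.4982743 ]
```

```bash
python3 -c "
from h import *
im=load('w3')
s=observe();R=cv2.Rodrigues(np.array(s['ee_rot'],float))[0];p=s['position']
for n,o in [('tcp',(0,0,0)),('grasp',(0,0,-.019)),('tipR',(0,.01,0)),('tipL',(0,-.01,0))]:
  q=proj(im,p+R@np.array(o)); print(n,q,(q-[180,140])*4)
for x,y in [(300,430),(340,440),(300,500),(510,430),(500,470),(405,430),(405,600),(540,500),(100,500)]:
  u,v=180+x/4,140+y/4; print(x,y,im['depth'][int(v),int(u)],at_depth(im,u,v)*1000)
print(im['cam_to_world'])
im=load('s3')
d=im['depth']
for v in range(195,222,3): print(v,[ '%d,%d,%d'%tuple(at_depth(im,u,v)*1000) for u in range(268,290,4)])
"
```

```text
tcp [283.74632401 234.39728692] [414.98529606 377.58914768]
grasp [283.68288612 244.51336392] [414.73154447 418.05345569]
tipR [297.89881367 234.40805053] [471.59525466 377.63220212]
tipL [269.59439926 234.38606141] [358.37759706 377.54424565]
300 430 0.16307704 [526.24916341 -10.84000713 126.65342743]
340 440 0.16212155 [524.48377851 -16.15992003 125.99151953]
300 500 0.14167565 [525.77024293 -12.82094861 146.9236615 ]
510 430 0.16269538 [525.71396751 -39.27642989 125.67366313]
500 470 0.15382159 [524.56171051 -37.28400267 136.04432246]
405 430 0.18894456 [514.93426912 -24.55235811  99.79162202]
405 600 0.08343537 [544.90464257 -26.23952922 201.93666842]
540 500 0.14070818 [526.02521043 -41.25682338 147.68466575]
100 500 0.083989695 [551.51442694  -4.76349881 199.57851734]
[[-0.00618616  0.96062527  0.27777838  0.58879338]
 [-0.99997173 -0.00475548 -0.00582387 -0.0276632 ]
 [-0.00427358 -0.27780655  0.96062753  0.27609209]
 [ 0.          0.          0.          1.        ]]
195 ['516,58,192', '505,63,197', '496,60,197', '486,59,198', '527,-159,70', '514,-155,74']
198 ['517,56,183', '507,57,185', '497,57,187', '485,63,192', '525,-150,65', '511,-143,71']
201 ['593,-224,1', '521,1,142', '510,2,145', '509,-35,123', '524,-148,56', '512,-146,60']
204 ['588,-205,2', '521,1,134', '511,0,134', '537,-153,41', '523,-143,49', '511,-142,51']
207 ['571,-144,30', '560,-146,31', '549,-153,28', '536,-151,32', '524,-151,34', '511,-143,41']
210 ['567,-130,29', '556,-131,30', '515,-18,104', '532,-134,32', '522,-143,29', '512,-150,26']
213 ['562,-111,31', '551,-114,31', '515,-17,95', '528,-119,31', '519,-128,28', '511,-148,17']
216 ['559,-100,28', '546,-95,33', '515,-17,86', '525,-104,31', '518,-128,18', '508,-135,15']
219 ['553,-78,32', '542,-79,34', '515,-19,75', '525,-105,20', '516,-119,13', '505,-121,14']
```

```bash
python3 -c "
from h import *
crop('s3',250,160,310,240,9,'s3d')"
```

```text
(no output)
```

View pics/s3d.png

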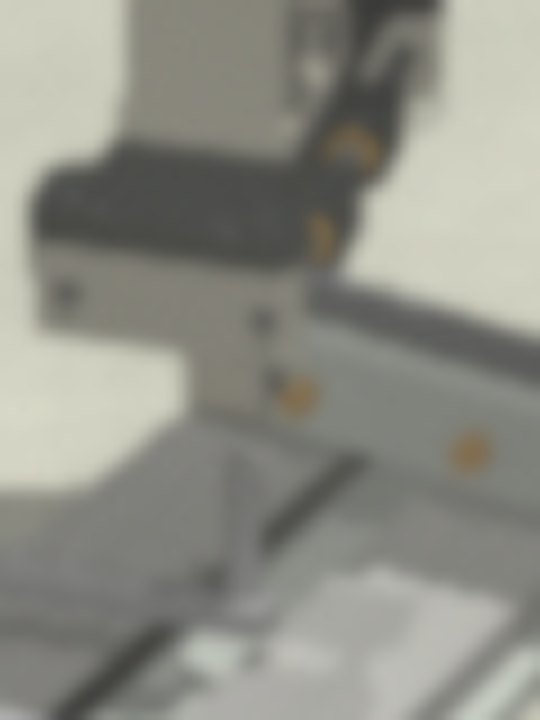

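View pics/w3.png

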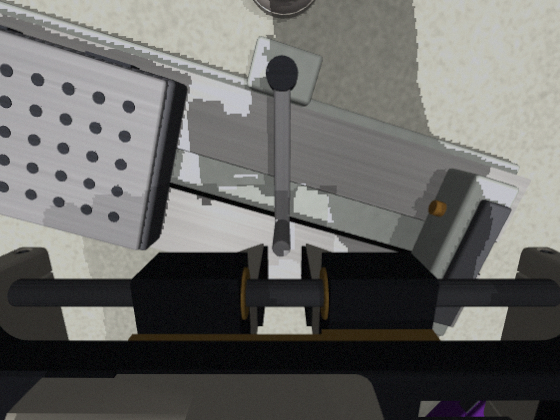

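The side view shows the finger ends at z≈127 mm, while the TCP reads 78 mm. That is about 48 mm apart, so I'm checking other images before relying on the reading.

```bash
python3 -c "
from h import *
for t,us in [('wrist0',[(160,300),(195,255),(205,250),(375,250),(400,270)]),('w1',[(240,260),(250,250),(318,250)]),('w2',[(252,246),(240,255),(318,247)])]:
  im=load(t)
  for u,v in us: print(t,u,v,np.round(at_depth(im,u,v)*1000,1))
  T=np.array(im['cam_to_world']);print(T[:3,3])
# side initial: find gripper lowest
im=load('side0');
for n,P in [('tcp',(.2309,-.5803,.186)),('tcp+48',(.2309,-.5803,.234))]: print(n,proj(im,P))
crop('side0',360,40,460,140,6,'s0g')
for t in ['s1']:
  im=load(t); print(proj(im,(.509,-.034,.146)),proj(im,(.509,-.034,.194)))
"
```

```text
wrist0 160 300 [ 241.3 -537.8  310. ]
wrist0 195 255 [ 221.8 -533.5  241.4]
wrist0 205 250 [ 1.054e+02 -5.106e+02 -2.000e-01]
wrist0 375 250 [ 258.  -621.3  237.1]
wrist0 400 270 [ 259.6 -625.9  260.1]
[ 0.29824509 -0.55341685  0.38477904]
w1 240 260 [520.7 -14.4 212.3]
w1 250 250 [520.4 -17.8 199.2]
w1 318 250 [520.3 -54.1 199.7]
[ 0.58216173 -0.03706466  0.34714267]
w2 252 246 [521.9  -9.2 155.8]
w2 240 255 [522.1  -4.3 168.1]
w2 318 247 [522.1 -45.6 157.8]
[ 0.58597303 -0.02803963  0.30908741]
tcp [398.6332936  117.94748144]
tcp+48 [400.85494353 104.24741661]
[280.17185509 193.98638647] [280.50739383 177.6855187 ]
```

View pics/s0g.png

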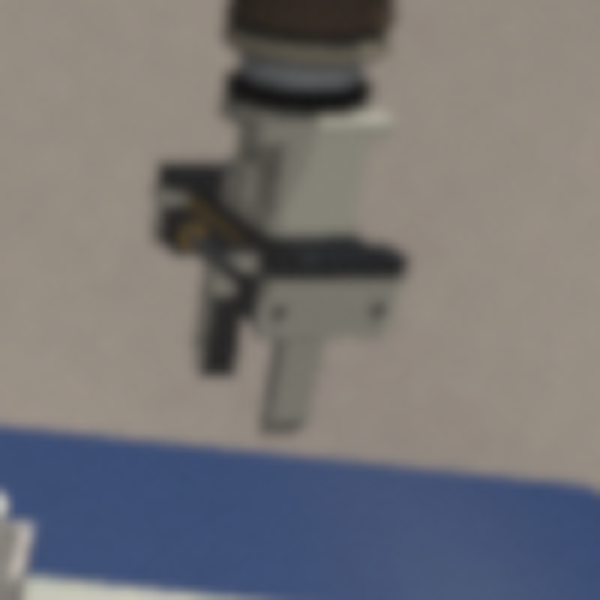

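```bash
python3 -c "
from h import *
im=load('s3')
for z in (.12,.123,.126,.129,.132): print(z,proj(im,(.5158,.001,z)))
im=load('side0')
# near finger: tool y -: backs; jaw open half 46+~10
s=np.array([.2309,-.5803]); y=np.array([.37,-.929])
for z in (.186,.22,.225,.23,.235): print(z,proj(im,(*(s-y*.056),z)),proj(im,(*(s+y*.056),z)))
"
```

```text
0.12 [274.13450705 208.87446803]
0.123 [274.14730304 207.88426794]
0.126 [274.16013141 206.89143771]
0.129 [274.1729923  205.89596627]
0.132 [274.18588584 204.89784248]
0.186 [404.46715949 124.05359501] [393.13397249 112.18874426]
0.22 [406.14987011 114.1751807 ] [394.59294735 102.74402656]
0.225 [406.40096    112.70219943] [394.81047555 101.33678753]
0.23 [406.65299761 111.22393234] [395.0287787   99.92477888]
0.235 [406.90598859 109.74034899] [395.24786116  98.50797466]
```

Every picture agrees that the real finger ends are about 40–50 mm above the reported TCP. I'll go down 25 mm, which is safe whichever is right, and re-check.

arm_command([
  {"xyz": [-0.1,0,1.2],"turn": 0,"jaw": 190},
  {"xyz": [-0.1,0,2.3],"turn": 0,"jaw": 190},
  {"xyz": [-0.1,0,2.3],"turn": 0,"jaw": 190},
], force=5)

```text
clock: 2.62
position: [0.5141, -0.0261, 0.0545]
ee_rot: [-3.138, 0.011, 0.007]
force: [-0.7, 0.0, -0.6]
width: 0.256
```

```bash
python3 -c "
from h import *
im=grab('wrist','w4');crop('w4',180,140,380,300,4,'w4c')
plan(514,-26,28,-90.4)
im=grab('side','s4');crop('s4',240,160,320,240,9,'s4c')
for z in (.085,.09,.095,.1,.105,.11): print(z,(proj(im,(.5148,.003,z))-[240,160])*9)
"
```

```text
t 2.67 tcp [514.4 -26.   55.2] bay [ 58.  -14.5] jaw yaw -90.4 tool z [-0.004  0.004 -1.   ] F [-0.5 -0.4  0.5] w 0.254
delta cm [-0.03  0.01  2.72] turn 0.0
0.085 [307.46494128 546.2507359 ]
0.09 [307.65523416 531.82076353]
0.095 [307.84632023 517.32783508]
0.1 [308.03820477 502.77151518]
0.105 [308.23089308 488.15136428]
0.11 [308.4243905  473.46693852]
```

View pics/s4c.png

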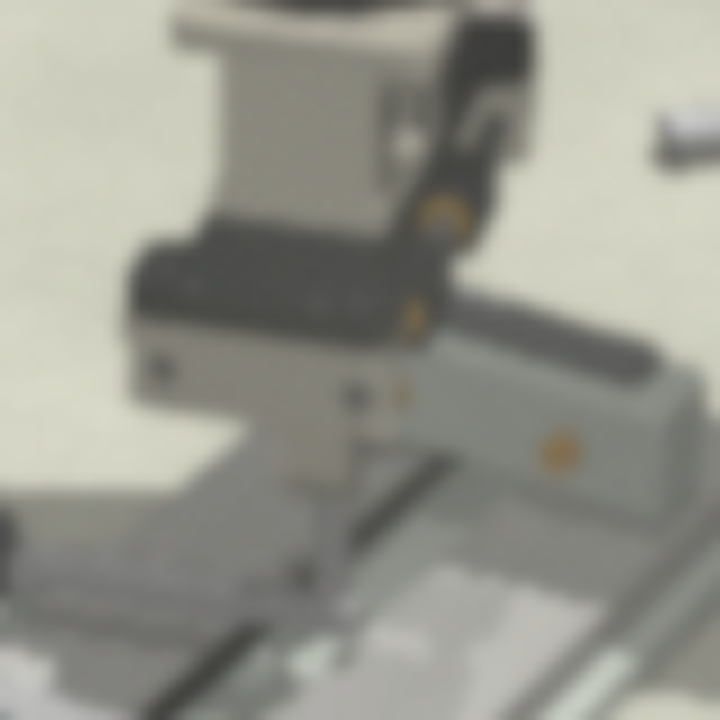

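View pics/w4c.png

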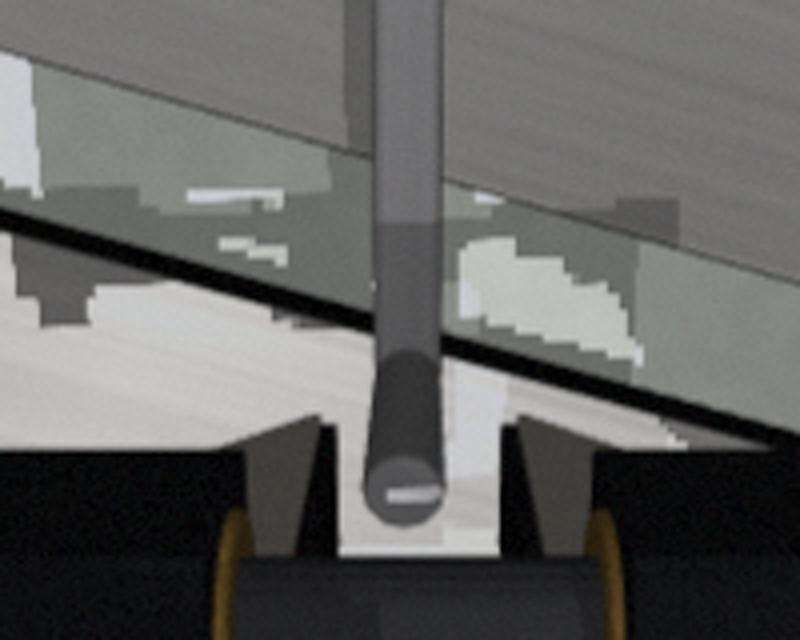

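The fingers now end at z≈104 mm with the TCP at 55 mm, so the offset is about 49 mm. Knob (403,490 in the crop) sits between the fingers. I'm lowering until the finger ends are at about 75 mm, then starting the swing.

arm_command([
  {"xyz": [0,-0.1,1.0],"turn": 0,"jaw": 190},
  {"xyz": [0,-0.1,2.0],"turn": 0,"jaw": 190},
  {"xyz": [0,-0.1,3.0],"turn": 0,"jaw": 190},
  {"xyz": [0,-0.1,3.0],"turn": 0,"jaw": 200},
  {"xyz": [0,-0.1,3.0],"turn": 0,"jaw": 205},
], force=5)

```text
clock: 3.13
position: [0.514, -0.0249, 0.0247]
ee_rot: [-3.138, 0.011, 0.008]
force: [0.5, 0.3, 0.3]
width: 0.206
```

```bash
python3 -c "
from h import *
im=grab('wrist','w5');crop('w5',180,140,380,300,4,'w5c')
plan(514,-26,28,-90.4)
im=grab('side','s5');crop('s5',240,160,320,240,9,'s5c')
"
```

```text
t 3.18 tcp [514.5 -24.8  25.3] bay [ 56.7 -14.8] jaw yaw -90.4 tool z [-0.004  0.004 -1.   ] F [ 0.6 -0.2 -0.2] w 0.198
delta cm [-0.05  0.12 -0.28] turn 0.0
```

View pics/s5c.png

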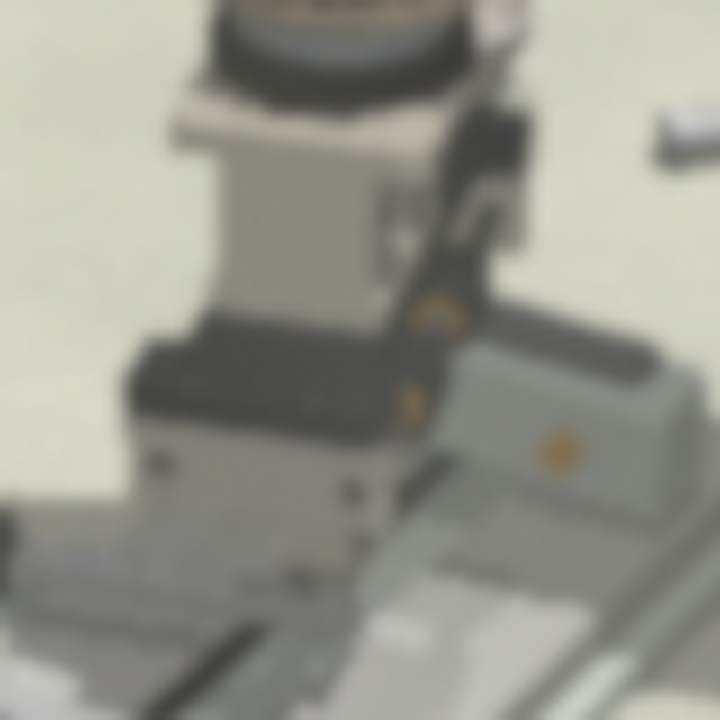

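View pics/w5c.png

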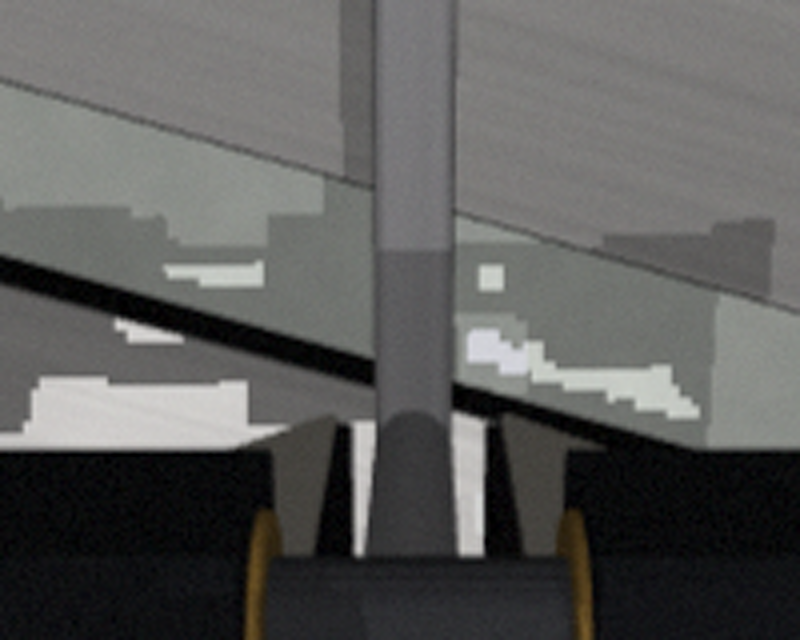

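Knob is centred in the gap. Starting the swing.

arm_command([
  {"xyz": [0.06,1.14,0],"turn": -6,"jaw": 205},
  {"xyz": [0.24,2.27,0],"turn": -12,"jaw": 205},
  {"xyz": [0.53,3.37,0],"turn": -18,"jaw": 205},
  {"xyz": [0.94,4.43,0],"turn": -24,"jaw": 205},
  {"xyz": [1.46,5.45,0],"turn": -30,"jaw": 205},
], force=5)

```text
clock: 3.65
position: [0.5293, -0.0795, 0.0258]
ee_rot: [-3.031, -0.81, 0.003]
force: [0.4, 2.2, 0.3]
width: 0.197
```

```bash
python3 -c "
from h import *
im=grab('wrist','w6')
plan(514,-26,28,-60.4)
"
```

```text
t 3.7 tcp [530.5 -82.3  25.8] bay [107.3  17. ] jaw yaw -59.8 tool z [-0.002  0.002 -1.   ] F [ 0.9 -1.4  1.3] w 0.198
delta cm [ 1.41 -5.7  -0.2 ] turn 0.6
```

View pics/w6.png

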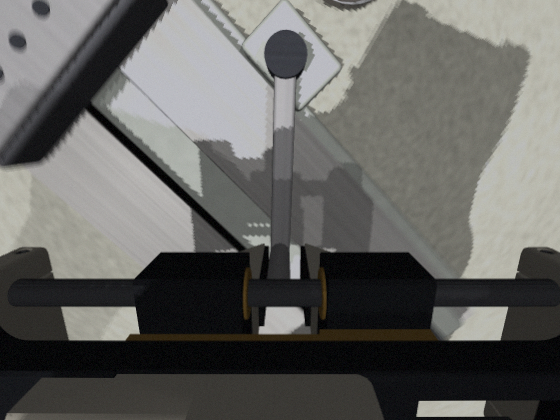

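The stop arm follows: it runs straight from the pivot (285,52) into the finger gap (285,255). Continuing.

arm_command([
  {"xyz": [0.06,1.14,0],"turn": -6,"jaw": 205},
  {"xyz": [0.24,2.26,0],"turn": -12,"jaw": 205},
  {"xyz": [0.53,3.35,0],"turn": -18,"jaw": 205},
  {"xyz": [0.93,4.4,0],"turn": -24,"jaw": 205},
  {"xyz": [1.45,5.4,0],"turn": -30,"jaw": 205},
])

```text
clock: 4.12
position: [0.5701, -0.1217, 0.0259]
ee_rot: [-2.713, -1.577, 0.001]
force: [-1.2, 1.5, 0.7]
width: 0.199
```

arm_command([
  {"xyz": [0.05,0.94,0],"turn": -5,"jaw": 205},
  {"xyz": [0.16,1.87,0],"turn": -10,"jaw": 205},
  {"xyz": [0.37,2.8,0],"turn": -15,"jaw": 205},
  {"xyz": [0.37,2.8,0],"turn": -15,"jaw": 205},
])

```text
clock: 4.45
position: [0.5974, -0.1328, 0.0259]
ee_rot: [-2.484, -1.919, -0.001]
force: [-0.0, 0.1, -0.5]
width: 0.195
```

```bash
python3 -c "
from h import *
im=grab('wrist','w7')
plan(591,-135,26,-16.7)
im=grab('side','s7')
"
```

```text
t 4.5 tcp [ 596.7 -132.3   25.8] bay [136.1  94.8] jaw yaw -14.9 tool z [-0.002  0.003 -1.   ] F [-0.4  0.8 -0.6] w 0.194
delta cm [-0.41 -0.48 -0.02] turn 1.8
```

View pics/w7.png

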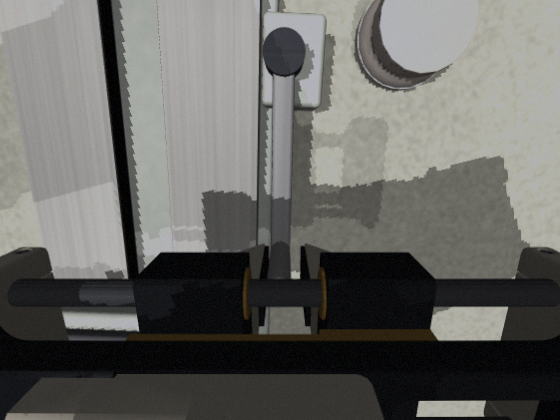

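View pics/s7.png

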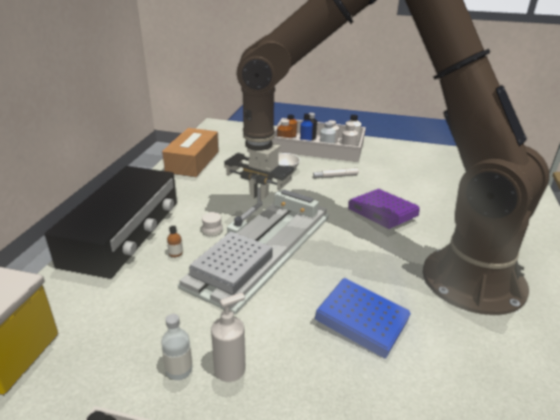

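The stop arm now lies parallel to the groove lines, pivot (283,52) to knob (280,255), and the cassette hasn't moved. I'm opening slightly and lifting straight up.

arm_command([
  {"xyz": [0,0,0],"turn": 0,"jaw": 190},
  {"xyz": [0,0,-2],"turn": 0,"jaw": 185},
  {"xyz": [0,0,-5],"turn": 0,"jaw": 185},
  {"xyz": [0,0,-9],"turn": 0,"jaw": 185},
  {"xyz": [0,0,-11.5],"turn": 1.8,"jaw": 185},
])

```text
clock: 4.97
position: [0.5969, -0.1316, 0.1442]
ee_rot: [-2.521, -1.871, -0.003]
force: [0.5, 0.1, 0.2]
width: 0.277
```

```bash
python3 -c "
from h import *
im=grab('wrist','w8')
plan(*bay2w(-248,0),135,-16.7)
"
```

```text
t 5.02 tcp [ 599.6 -131.5  148.7] bay [134.5  97.4] jaw yaw -17.0 tool z [ 0.007  0.002 -1.   ] F [1.8 0.1 3.7] w 0.274
delta cm [38.19 -9.97  1.46] turn -0.3
```

View pics/w8.png

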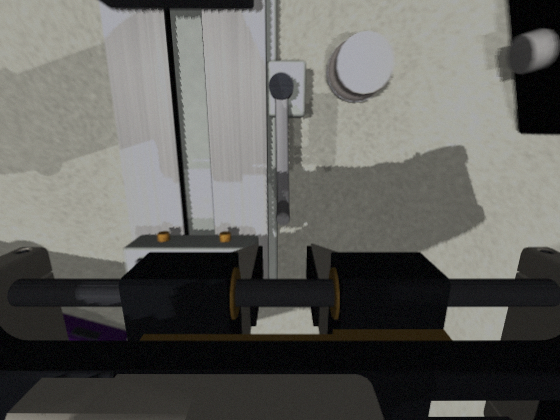

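arm_command([
  {"xyz": [3.8,-1.0,0],"turn": 0,"jaw": 255},
  {"xyz": [7.6,-2.0,0],"turn": 0,"jaw": 255},
  {"xyz": [11.4,-3.0,0],"turn": 0,"jaw": 255},
  {"xyz": [15.2,-4.0,0],"turn": 0,"jaw": 255},
  {"xyz": [19.1,-5.0,0],"turn": 0,"jaw": 255},
], force=30)

```text
clock: 5.43
position: [0.6069, 0.0674, 0.1492]
ee_rot: [2.526, 1.862, 0.01]
force: [0.8, 0.3, -0.2]
width: 0.009
```

arm_command([
  {"xyz": [3.8,-1.0,0],"turn": 0,"jaw": 255},
  {"xyz": [7.6,-2.0,0],"turn": 0,"jaw": 255},
  {"xyz": [11.4,-3.0,0],"turn": 0,"jaw": 255},
  {"xyz": [15.2,-4.0,0.5],"turn": 0,"jaw": 255},
  {"xyz": [19.1,-5.0,1],"turn": 0,"jaw": 255},
])

```text
clock: 5.85
position: [0.6152, 0.2665, 0.1397]
ee_rot: [2.528, 1.858, 0.011]
force: [1.1, -1.0, 0.0]
width: 0.006
```

```bash
python3 -c "
from h import *
plan(*bay2w(-248,0),60,-16.7)
im=grab('top','t9');crop('t9',190,130,380,260,4.2,'t9c')
grab('side','s9')
plan(*bay2w(-248,0),60,-16.7)
"
```

```text
t 5.85 tcp [615.2 266.5 139.7] bay [-251.2   -2.1] jaw yaw -17.4 tool z [ 0.008  0.001 -1.   ] F [ 1.1 -1.   0. ] w 0.006
delta cm [-0.35  0.16  7.97] turn -0.7
t 5.95 tcp [611.9 274.4 138.9] bay [-257.9   -7.6] jaw yaw -16.8 tool z [ 0.005  0.006 -1.   ] F [0.3 0.6 0.5] w 0.005
delta cm [-1.04  0.74  7.89] turn -0.1
```

View pics/t9c.png

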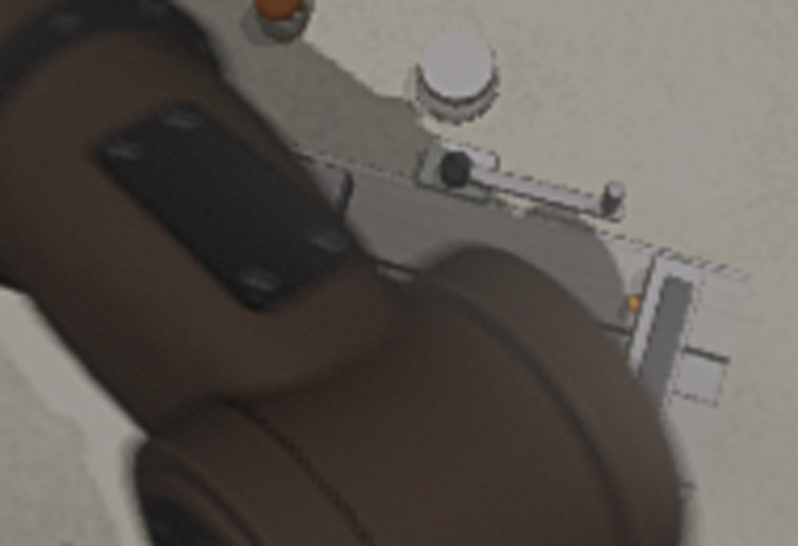

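View pics/s9.png

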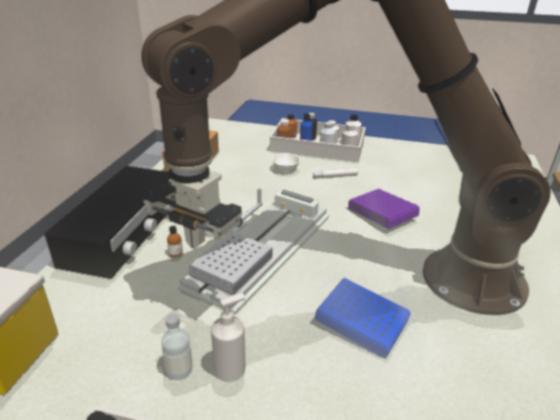

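arm_command([
  {"xyz": [-0.8,0.5,2.5],"turn": 0,"jaw": 255},
  {"xyz": [-1.0,0.7,5],"turn": 0,"jaw": 255},
  {"xyz": [-1.0,0.7,8],"turn": 0,"jaw": 255},
  {"xyz": [-1.0,0.7,8],"turn": 0,"jaw": 255},
])

```text
clock: 6.28
position: [0.6124, 0.2608, 0.053]
ee_rot: [-2.521, -1.87, 0.002]
force: [-0.7, -1.2, -0.2]
width: 0.006
```

```bash
python3 -c "
from h import *
plan(*bay2w(-248,0),-10,-16.7)
im=grab('side','s10');crop('s10',140,150,290,310,3.7,'s10c')
im=grab('wrist','w10')
plan(*bay2w(-248,0),-10,-16.7)
"
```

```text
t 6.28 tcp [612.4 260.8  53. ] bay [-245.    -3.2] jaw yaw -16.9 tool z [-0.003  0.002 -1.   ] F [-0.7 -1.2 -0.2] w 0.006
delta cm [0.3  0.33 6.3 ] turn -0.2
t 6.38 tcp [615.  263.1  58.5] bay [-247.9   -1.3] jaw yaw -16.8 tool z [ 0.003  0.005 -1.   ] F [0.3 0.  0.2] w 0.006
delta cm [-0.03  0.12  6.85] turn -0.1
```

View pics/s10c.png

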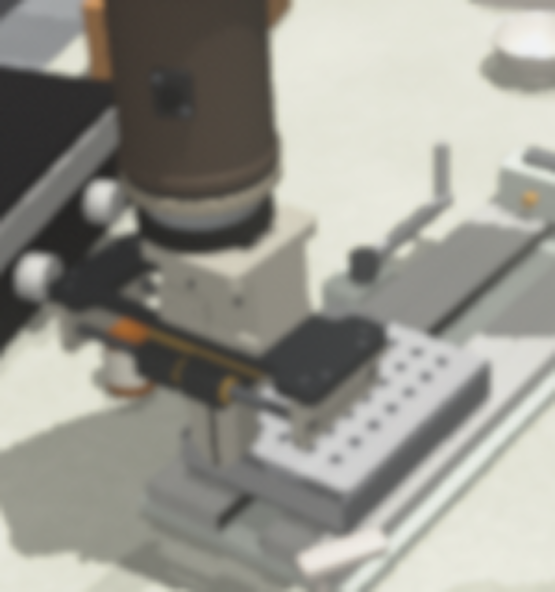

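View pics/w10.png

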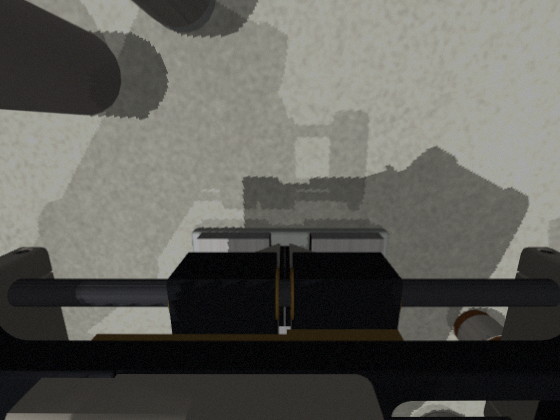

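The wrist view has the groove (270–310, row 240) centred on the finger split (285), and the fingers are behind the cassette. Going down to push height.

arm_command([
  {"xyz": [0,0.1,2.5],"turn": 0,"jaw": 255},
  {"xyz": [0,0.1,5],"turn": 0,"jaw": 255},
  {"xyz": [0,0.1,7],"turn": 0,"jaw": 255},
  {"xyz": [0,0.1,7],"turn": 0,"jaw": 255},
], force=40)

```text
clock: 6.72
position: [0.6149, 0.2624, -0.0131]
ee_rot: [-2.521, -1.87, -0.004]
force: [-1.3, -1.0, -0.4]
width: 0.005
```

```bash
python3 -c "
from h import *
plan(*bay2w(-225,0),-12,-16.7)
im=grab('side','s11');crop('s11',150,190,290,310,5,'s11c')
for z in (.03,.035,.04,.045,.05): print(z,(proj(im,(*(bay2w(-238,-10)/1000),z))-[150,190])*5)
im=grab('wrist','w11')
plan(*bay2w(-225,0),-12,-16.7)
"
```

```text
t 6.72 tcp [614.9 262.4 -13.1] bay [-247.2   -1.2] jaw yaw -16.9 tool z [ 0.     0.004 -1.   ] F [-1.3 -1.  -0.4] w 0.005
delta cm [-2.22  0.12 -0.12] turn -0.2
0.03 [287.61112021 520.20875907]
0.035 [286.90473425 511.86498042]
0.04 [286.19461444 503.47977367]
0.045 [285.48072997 495.05281546]
0.05 [284.76304964 486.58377892]
t 6.82 tcp [616.8 263.9  -9.7] bay [-2.492e+02  2.000e-01] jaw yaw -16.8 tool z [ 0.004  0.006 -1.   ] F [0.  0.7 0.5] w 0.004
delta cm [-2.42 -0.01  0.21] turn -0.1
```

View pics/s11c.png

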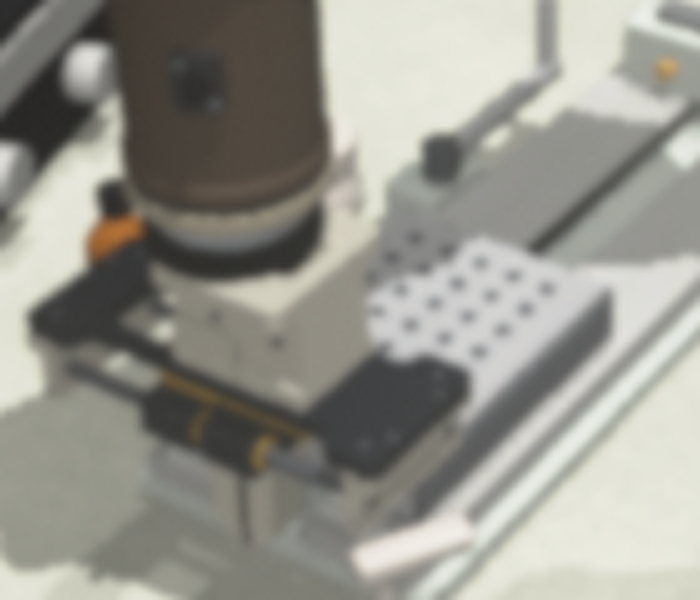

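View pics/w11.png

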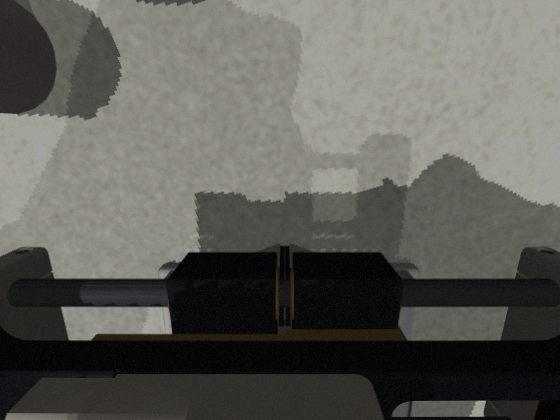

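```bash
python3 -c "
from h import *
im=load('s11')
for z in (.03,.035,.04,.045,.05): print(z,(proj(im,(*(bay2w(-257,-1)/1000),z))-[150,190])*5)
crop('s11',180,260,230,310,14,'s11d')
for x,y in [(235,530),(255,530),(245,500),(225,500),(275,520),(210,520),(360,500),(440,410),(400,400),(370,490)]:
  u,v=150+x/5,190+y/5; P=at_depth(im,u,v)*1000; print(x,y,np.round(P),np.round(w2bay(P)))
"
```

```text
0.03 [245.14812681 537.51553609]
0.035 [244.32838014 529.13250081]
0.04 [243.5042685  520.70745402]
0.045 [242.67575557 512.24006488]
0.05 [241.84280463 503.72999888]
235 530 [622. 272.  33.] [-258.    3.]
255 530 [612. 274.  38.] [-257.   -8.]
245 500 [617. 269.  50.] [-254.   -1.]
225 500 [627. 270.  49.] [-258.    8.]
275 520 [600. 276.  49.] [-256.  -19.]
210 520 [653. 234.  -0.] [-231.   44.]
360 500 [541. 322. 113.] [-283.  -89.]
440 410 [521. 279. 130.] [-236.  -96.]
400 400 [537. 283. 135.] [-244.  -82.]
370 490 [536. 323. 120.] [-282.  -94.]
```

View pics/s11d.png

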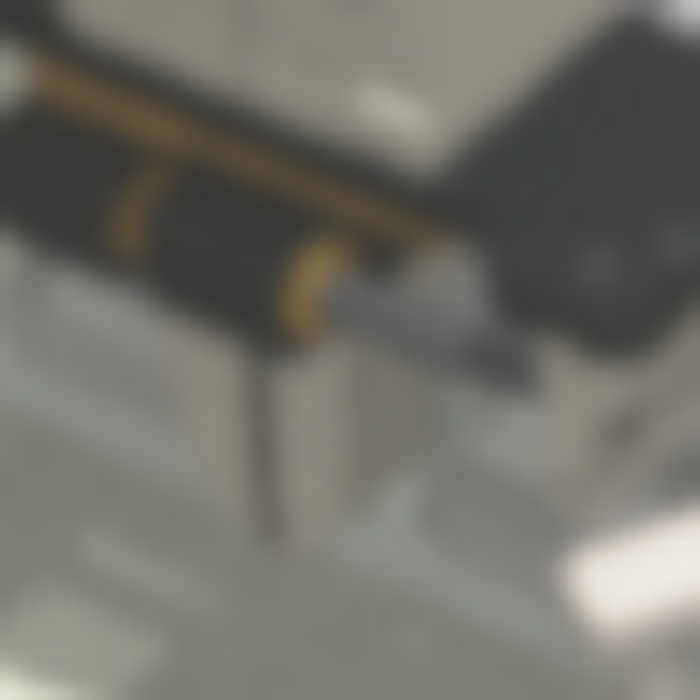

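The finger ends show at z≈28–33 mm, level with the rail tops, so I'm raising 11 mm before going over the guide. The shut fingers are about 24 mm wide, so contact stays within ±12 mm of the centre line.

arm_command([
  {"xyz": [0,0,-0.6],"turn": 0,"jaw": 255},
  {"xyz": [0,0,-1.1],"turn": 0,"jaw": 255},
  {"xyz": [-0.9,0,-1.1],"turn": 0,"jaw": 255},
  {"xyz": [-1.8,0,-1.1],"turn": 0,"jaw": 255},
  {"xyz": [-1.8,0,-1.1],"turn": 0,"jaw": 255},
])

```text
clock: 7.23
position: [0.6117, 0.2433, 0.0016]
ee_rot: [-2.524, -1.869, -0.009]
force: [1.4, -1.2, -0.8]
width: 0.005
```

```bash
python3 -c "
from h import *
im=grab('side','s12');crop('s12',180,220,280,300,7,'s12c')
plan(*bay2w(-210,0),0,-16.7)
for z in (.03,.035,.04,.045,.05): print(z,(proj(im,(*(bay2w(-239,-1)/1000),z))-[180,220])*7)
"
```

```text
t 7.28 tcp [611.7 244.2   1.4] bay [-228.9    0.9] jaw yaw -17.0 tool z [ 0.004  0.005 -1.   ] F [ 0.5  0.  -0.2] w 0.004
delta cm [-1.89 -0.08  0.13] turn -0.3
0.03 [168.72372686 510.14415435]
0.035 [167.67793172 498.47615327]
0.04 [166.62662637 486.75036908]
0.045 [165.56976546 474.96635185]
0.05 [164.50730311 463.1236468 ]
```

View pics/s12c.png

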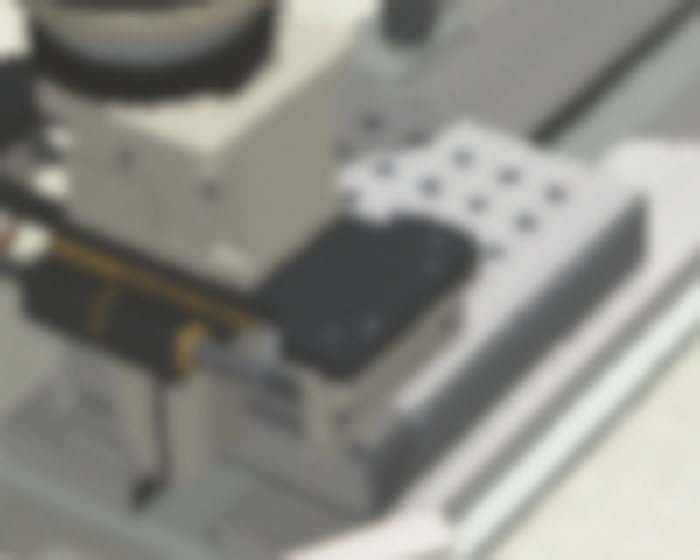

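```bash
python3 -c "
from h import *
im=load('s12')
for P in [(-230,16.5,.03),(-230,-16.5,.03),(-230,16.5,.018),(-206,65,.065),(-206,-65,.065),(-206,-65,.03)]: print(P,(proj(im,(*(bay2w(P[0],P[1])/1000),P[2]))-[180,220])*7)
im=load('side0')
for P in [(-230,16.5,.03),(-230,-16.5,.03)]: print(P,(proj(im,(*(bay2w(P[0],P[1])/1000),P[2]))-[180,220])*7)
crop('side0',180,220,280,300,7,'s0c')
"
```

```text
(-230, 16.5, 0.03) [143.96588488 475.36902256]
(-230, -16.5, 0.03) [223.98880973 511.21376041]
(-230, 16.5, 0.018) [146.56814619 502.98119587]
(-206, 65, 0.065) [ 68.10412406 304.01687277]
(-206, -65, 0.065) [385.74964349 439.13199287]
(-206, -65, 0.03) [389.29845585 522.01876932]
(-230, 16.5, 0.03) [143.96588488 475.36902256]
(-230, -16.5, 0.03) [223.98880973 511.21376041]
```

View pics/s0c.png

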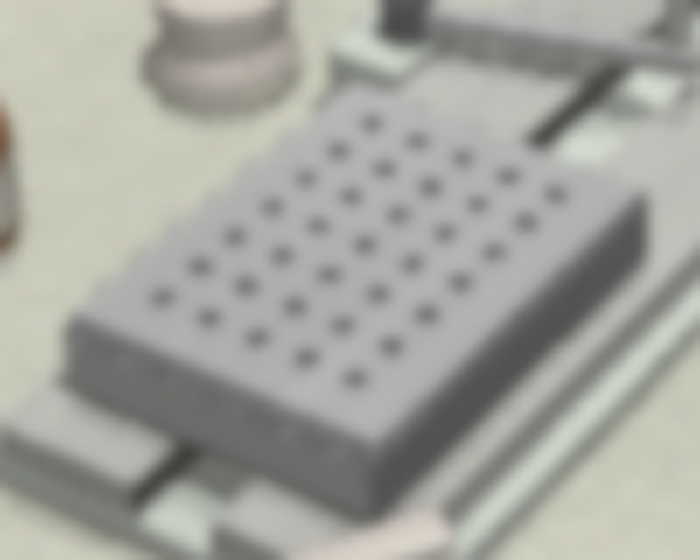

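arm_command([
  {"xyz": [-0.6,-0.05,0],"turn": 0,"jaw": 255},
  {"xyz": [-1.2,-0.1,0],"turn": 0,"jaw": 255},
  {"xyz": [-1.8,-0.1,0],"turn": 0,"jaw": 255},
  {"xyz": [-2.4,-0.1,0],"turn": 0,"jaw": 255},
  {"xyz": [-3.0,-0.1,0],"turn": 0,"jaw": 255},
])

```text
clock: 7.7
position: [0.6018, 0.2156, 0.0013]
ee_rot: [-2.523, -1.869, -0.01]
force: [0.4, 2.0, 1.3]
width: 0.008
```

```bash
python3 -c "
from h import *
im=grab('side','s13');crop('s13',180,200,280,290,7,'s13c')
plan(*bay2w(-150,0),0,-16.7)
"
```

```text
t 7.75 tcp [601.6 213.7   1. ] bay [-196.7    0. ] jaw yaw -17.0 tool z [ 0.004  0.003 -1.   ] F [-0.  -0.2  0.3] w 0.005
delta cm [-4.67  0.02  0.08] turn -0.3
```

View pics/s13c.png

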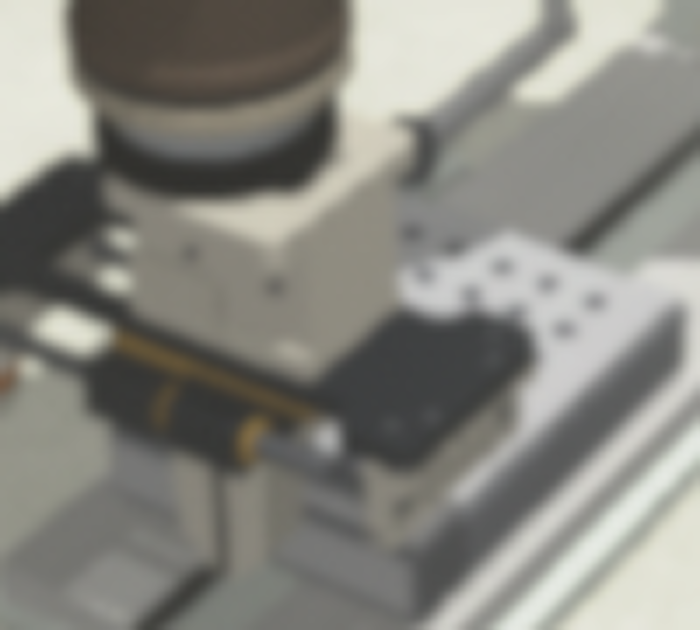

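The cassette is moving, at about 2 N. Continuing along the centre line.

arm_command([
  {"xyz": [-0.8,0.02,0],"turn": -0.2,"jaw": 255},
  {"xyz": [-1.6,0.02,0],"turn": -0.2,"jaw": 255},
  {"xyz": [-2.4,0.03,0],"turn": -0.2,"jaw": 255},
  {"xyz": [-3.2,0.04,0],"turn": -0.2,"jaw": 255},
  {"xyz": [-4.0,0.04,0],"turn": -0.2,"jaw": 255},
])

```text
clock: 8.17
position: [0.5901, 0.1743, 0.0009]
ee_rot: [-2.522, -1.872, -0.008]
force: [-0.3, 2.2, 0.4]
width: 0.001
```

arm_command([
  {"xyz": [-0.8,0,0],"turn": 0,"jaw": 255},
  {"xyz": [-1.6,0,0],"turn": 0,"jaw": 255},
  {"xyz": [-2.4,0,0],"turn": 0,"jaw": 255},
  {"xyz": [-3.2,0,0],"turn": 0,"jaw": 255},
  {"xyz": [-4.0,0,0],"turn": 0,"jaw": 255},
])

```text
clock: 8.58
position: [0.5783, 0.1353, 0.0007]
ee_rot: [-2.522, -1.872, -0.008]
force: [0.6, 1.8, 1.0]
width: 0.006
```

```bash
python3 -c "
from h import *
plan(*bay2w(-50,0),0,-16.7)
im=grab('side','s14');crop('s14',180,170,330,280,5,'s14c')
plan(*bay2w(-50,0),0,-16.7)
"
```

```text
t 8.58 tcp [578.3 135.3   0.7] bay [-114.9    0.2] jaw yaw -16.8 tool z [ 0.004  0.003 -1.   ] F [0.6 1.8 1. ] w 0.006
delta cm [-6.49 -0.01  0.05] turn -0.1
t 8.63 tcp [5.777e+02 1.329e+02 4.000e-01] bay [-112.4    0.4] jaw yaw -16.9 tool z [ 0.003  0.001 -1.   ] F [-0.2 -1.9 -0.4] w 0.002
delta cm [-6.24 -0.02  0.03] turn -0.2
```

View pics/s14c.png

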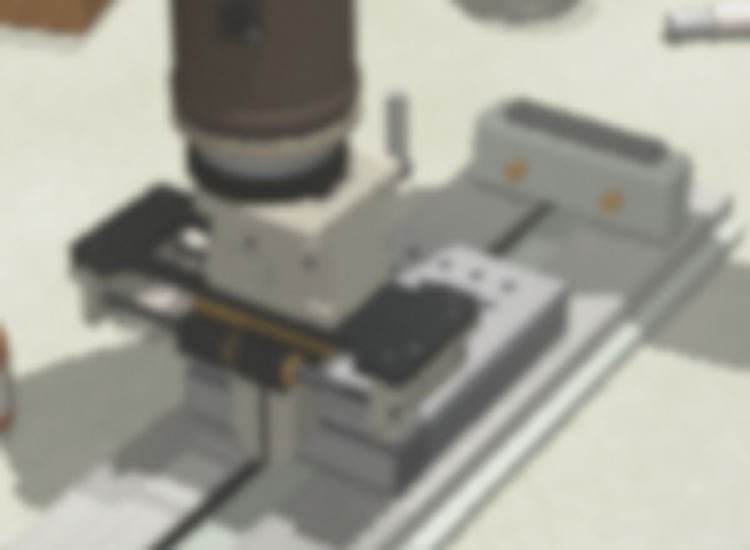

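arm_command([
  {"xyz": [-0.8,0,0],"turn": 0,"jaw": 255},
  {"xyz": [-1.6,-0.02,0],"turn": 0,"jaw": 255},
  {"xyz": [-2.4,-0.02,0],"turn": 0,"jaw": 255},
  {"xyz": [-3.2,-0.02,0],"turn": 0,"jaw": 255},
  {"xyz": [-4.0,-0.02,0],"turn": 0,"jaw": 255},
])

```text
clock: 9.05
position: [0.5656, 0.0938, 0.0003]
ee_rot: [2.524, 1.87, 0.004]
force: [0.5, 3.0, -0.5]
width: 0.006
```

arm_command([
  {"xyz": [-0.7,0,0],"turn": 0,"jaw": 255},
  {"xyz": [-1.4,0,0],"turn": 0,"jaw": 255},
  {"xyz": [-2.1,0,0],"turn": 0,"jaw": 255},
  {"xyz": [-2.8,0,0],"turn": 0,"jaw": 255},
  {"xyz": [-3.5,0,0],"turn": 0,"jaw": 255},
])

```text
clock: 9.47
position: [0.5553, 0.0597, 0.0002]
ee_rot: [2.523, 1.87, 0.005]
force: [1.2, 1.9, 1.0]
width: 0.006
```

```bash
python3 -c "
from h import *
plan(*bay2w(0,0),0,-16.7)
im=grab('side','s15');crop('s15',200,150,340,260,5.4,'s15c')
im=grab('wrist','w15')
plan(*bay2w(0,0),0,-16.7)
"
```

```text
t 9.47 tcp [5.553e+02 5.970e+01 2.000e-01] bay [-35.9  -0.1] jaw yaw -16.9 tool z [ 0.003  0.001 -1.   ] F [1.2 1.9 1. ] w 0.006
delta cm [-3.59  0.02  0.02] turn -0.2
t 9.57 tcp [ 5.548e+02  5.810e+01 -1.000e-01] bay [-34.2  -0.1] jaw yaw -17.0 tool z [ 0.002 -0.    -1.   ] F [-0.4  0.2  0.3] w 0.005
delta cm [-3.42  0.03 -0.01] turn -0.3
```

View pics/s15c.png

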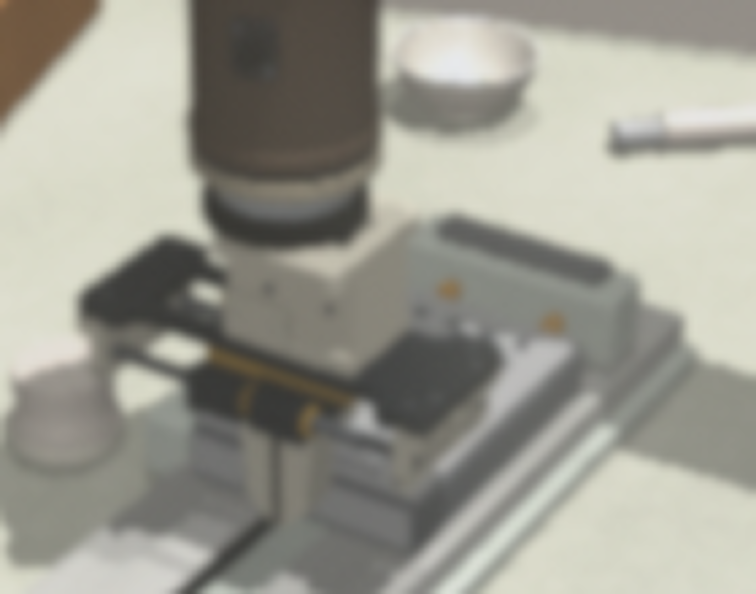

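About 20 mm remains to the pins. From here I use smaller steps and watch the force.

arm_command([
  {"xyz": [-0.5,0.02,0],"turn": -0.2,"jaw": 255},
  {"xyz": [-1.0,0.02,0],"turn": -0.2,"jaw": 255},
  {"xyz": [-1.5,0.02,0],"turn": -0.2,"jaw": 255},
  {"xyz": [-1.9,0.02,0],"turn": -0.2,"jaw": 255},
  {"xyz": [-2.2,0.02,0],"turn": -0.2,"jaw": 255},
])

```text
clock: 9.98
position: [0.549, 0.0381, 0.0001]
ee_rot: [2.522, 1.873, 0.005]
force: [2.3, 7.5, -2.2]
width: 0.005
```

arm_command([
  {"xyz": [-0.2,0,0],"turn": 0,"jaw": 255},
  {"xyz": [-0.4,0,0],"turn": 0,"jaw": 255},
  {"xyz": [-0.6,0,0],"turn": 0,"jaw": 255},
])

```text
clock: 10.23
position: [0.5479, 0.0346, 0.0003]
ee_rot: [-2.519, -1.875, -0.01]
force: [2.2, 8.9, -2.0]
width: 0.005
```

arm_command([
  {"xyz": [-0.2,0,0],"turn": 0,"jaw": 255},
  {"xyz": [-0.4,0,0],"turn": 0,"jaw": 255},
])

```text
clock: 10.4
position: [0.5474, 0.0331, 0.0005]
ee_rot: [-2.517, -1.876, -0.015]
force: [5.6, 12.9, -3.0]
width: 0.003
```

```bash
python3 -c "
from h import *
im=grab('side','s16');crop('s16',200,150,340,260,5.4,'s16c')
plan(*bay2w(0,0),0,-16.7)
"
```

```text
t 10.45 tcp [547.7  33.    0.7] bay [-8.2  0.3] jaw yaw -16.6 tool z [ 0.007  0.008 -1.   ] F [ 2.5  8.  -1.6] w 0.003
delta cm [-0.82 -0.04  0.06] turn 0.1
```

View pics/s16c.png

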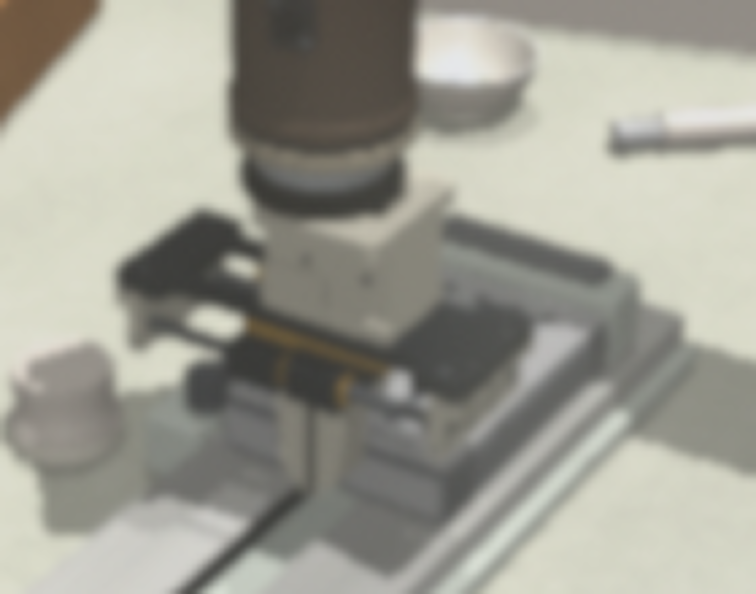

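arm_command([
  {"xyz": [-0.3,-0.02,0],"turn": 0,"jaw": 255},
  {"xyz": [-0.5,-0.02,0],"turn": 0,"jaw": 255},
  {"xyz": [-0.6,-0.02,0],"turn": 0,"jaw": 255},
])

```text
clock: 10.7
position: [0.5479, 0.0334, 0.0016]
ee_rot: [-2.511, -1.878, -0.03]
force: [5.2, 19.4, -2.7]
width: 0.003
```

arm_command([
  {"xyz": [-0.3,0,0],"turn": 0,"jaw": 255},
  {"xyz": [-0.5,0,0],"turn": 0,"jaw": 255},
  {"xyz": [-0.6,0,0],"turn": 0,"jaw": 255},
])

```text
clock: 10.95
position: [0.5481, 0.0337, 0.0024]
ee_rot: [-2.504, -1.88, -0.043]
force: [4.8, 20.8, -2.3]
width: 0.002
```

```bash
python3 -c "
from h import *
plan(*bay2w(0,0),0,-16.7)
"
```

```text
t 10.95 tcp [548.1  33.7   2.4] bay [-9.   0.6] jaw yaw -16.2 tool z [ 0.016  0.024 -1.   ] F [ 4.8 20.8 -2.3] w 0.002
delta cm [-0.9  -0.07  0.22] turn 0.5
```

The force rose to 21 N with no further travel, so it is either home or jammed. I'll back off and look before pushing more.

arm_command([
  {"xyz": [0.8,0,0],"turn": 0,"jaw": 255},
  {"xyz": [2,0,0],"turn": 0,"jaw": 255},
  {"xyz": [3,0,-1],"turn": 0,"jaw": 255},
  {"xyz": [3,0,-4],"turn": 0,"jaw": 255},
  {"xyz": [3,0,-8],"turn": 0,"jaw": 255},
])

```text
clock: 11.37
position: [0.553, 0.0611, 0.0823]
ee_rot: [-2.501, -1.881, -0.035]
force: [0.8, -0.7, 0.7]
width: -0.001
```

arm_command([
  {"xyz": [3,0,-3],"turn": 0,"jaw": 255},
  {"xyz": [7,0,-5],"turn": 0,"jaw": 255},
  {"xyz": [11,0,-5],"turn": 0,"jaw": 255},
  {"xyz": [15,0,-5],"turn": 0,"jaw": 255},
  {"xyz": [18,0,-5],"turn": 0,"jaw": 255},
])

```text
clock: 11.78
position: [0.6026, 0.2369, 0.1386]
ee_rot: [-2.499, -1.883, -0.038]
force: [0.6, 0.2, -0.8]
width: 0.006
```

```bash
python3 -c "
from h import *
im=grab('top','t17');crop('t17',240,130,380,260,4.6,'t17c')
im=grab('side','s17');crop('s17',220,160,340,250,6.6,'s17c')
plan(*bay2w(-40,0),0,-16.7)
"
```

```text
t 11.88 tcp [601.5 240.4 138. ] bay [-222.3   -7.7] jaw yaw -15.7 tool z [ 0.01   0.027 -1.   ] F [-0.3  0.6  0.6] w -0.001
delta cm [-18.63   0.42  13.27] turn 1.0
```

View pics/t17c.png

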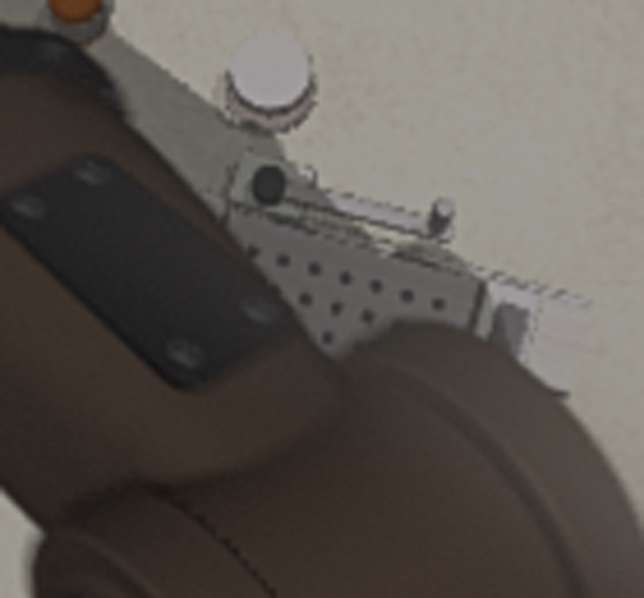

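View pics/s17c.png

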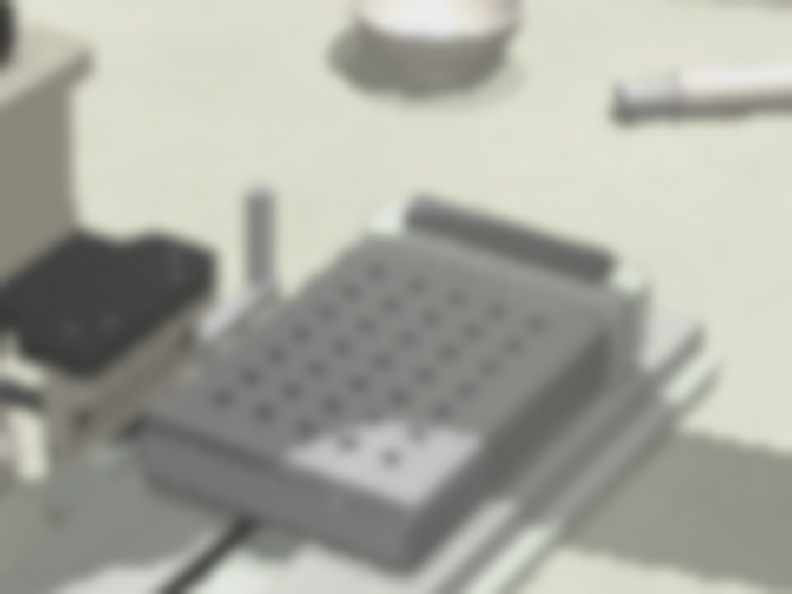

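The side view shows the cassette front up against the end block. I'm moving the wrist camera above the joint to check the gap and the pins.

arm_command([
  {"xyz": [-3,0,0],"turn": 1,"jaw": 255},
  {"xyz": [-7,0.1,0],"turn": 1,"jaw": 255},
  {"xyz": [-11,0.2,0],"turn": 1,"jaw": 255},
  {"xyz": [-15,0.3,0],"turn": 1,"jaw": 255},
  {"xyz": [-19,0.4,0],"turn": 1,"jaw": 255},
])

```text
clock: 12.3
position: [0.5529, 0.0544, 0.1328]
ee_rot: [-2.508, -1.866, -0.037]
force: [0.9, 0.7, 0.5]
width: 0.006
```

arm_command([
  {"xyz": [-4,0,0],"turn": 0,"jaw": 255},
  {"xyz": [-8,0,0],"turn": 0,"jaw": 255},
  {"xyz": [-12,0,0],"turn": 0,"jaw": 255},
  {"xyz": [-16,0,0],"turn": 0,"jaw": 255},
  {"xyz": [-20,0,0],"turn": 0,"jaw": 255},
])

```text
clock: 12.72
position: [0.4941, -0.1393, 0.1279]
ee_rot: [-2.509, -1.866, -0.035]
force: [1.0, -0.2, -0.2]
width: 0.003
```

arm_command([
  {"xyz": [-3,0,0],"turn": 0,"jaw": 255},
  {"xyz": [-6,0,0],"turn": 0,"jaw": 255},
  {"xyz": [-6,0,0],"turn": 0,"jaw": 255},
  {"xyz": [-6,0,0],"turn": 0,"jaw": 255},
])

```text
clock: 13.05
position: [0.4755, -0.199, 0.1265]
ee_rot: [-2.513, -1.86, -0.033]
force: [-0.0, 0.3, -0.5]
width: 0.005
```

```bash
python3 -c "
from h import *
im=grab('wrist','w18')
plan(*bay2w(250,0),130,-16.7)
im=grab('top','t18');crop('t18',190,130,380,260,4.2,'t18c')
"
```

```text
t 13.1 tcp [ 476.4 -197.1  126.6] bay [232.8  -1.8] jaw yaw -16.8 tool z [ 0.009  0.025 -1.   ] F [0.4 0.6 0.8] w 0.004
delta cm [-1.71  0.18 -0.38] turn -0.1
```

View pics/w18.png

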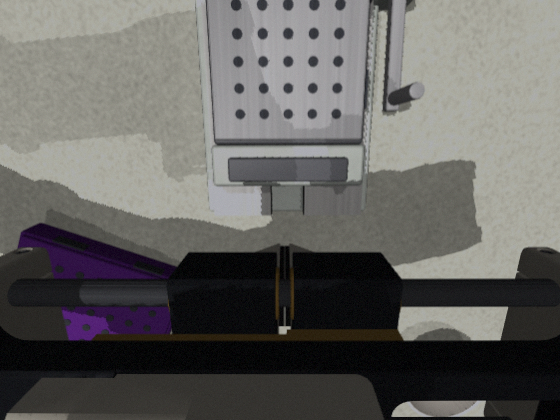

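View pics/t18c.png

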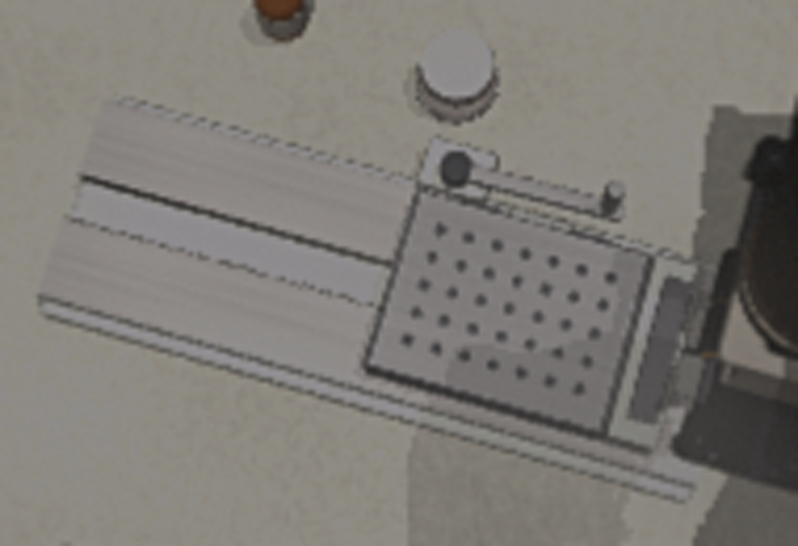

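```bash
python3 -c "
from h import *
crop('w18',200,110,380,200,4.4,'w18c')
im=load('t18')
P=lambda x,y:(190+x/4.2-.38,130+y/4.2-.38)
for n,x,y,h in [('c rl',418,192,.065),('c rr',367,365,.065),('c fl',653,258,.065),('c fr',605,434,.065),('arm tip',622,215,.051),('pivot',456,165,.055),('blk ffl',662,258,.07),('blk ffr',612,440,.07),('armR1',480,184,.051),('armR2',600,213,.051),('knob',615,188,.099)]:
  p=at_z(im,*P(x,y),h)*1000; print(n,np.round(p,1),np.round(w2bay(p),1))
"
```

```text
c rl [ 6.013e+02 -3.000e-01  6.500e+01] [ 8.3 61.2]
c rr [480.9  34.9  65. ] [  9.2 -64.2]
c fl [ 553.2 -160.    65. ] [175.1  61.1]
c fr [ 432.7 -124.    65. ] [175.3 -64.6]
arm tip [ 587.4 -141.5   51. ] [147.5  88.6]
pivot [623.3 -26.8  55. ] [27.4 90. ]
blk ffl [ 551.9 -165.4   70. ] [180.7  61.5]
blk ffr [ 428. -128.   70.] [180.5 -68. ]
armR1 [610.6 -43.4  51. ] [46.9 82.6]
armR2 [ 589.  -126.3   51. ] [132.5  85.7]
knob [ 593.1 -131.7   99. ] [136.5  91.2]
```

View pics/w18c.png

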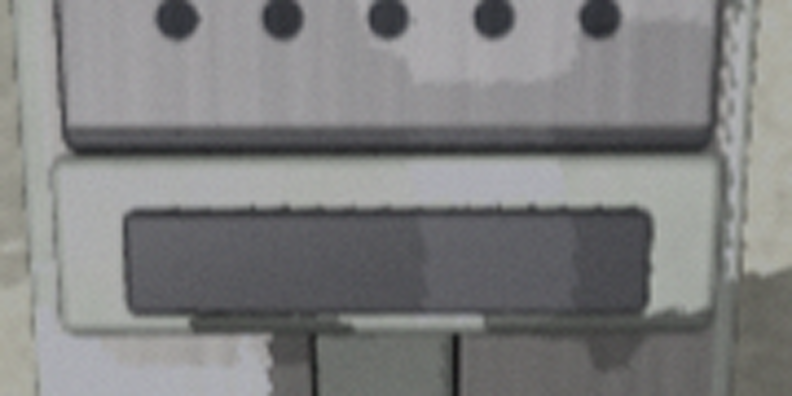

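```bash
python3 -c "
from h import *
im=load('w18'); T=np.array(im['cam_to_world']); print('cam bay',w2bay(T[:3,3]*1000),T[2,3])
for n,x,y,hs in [('lid edge',388,127,(.065,.062)),('band end',388,147,(.065,.06,.055,.048)),('blk front',388,157,(.07,.068)),('blk rear',388,331,(.07,.068)),('bandL',90,147,(.065,)),('bandR',700,147,(.065,)),('blkL',90,157,(.07,)),('blkR',700,157,(.07,))]:
  u,v=200+x/4.4-.39,110+y/4.4-.39
  print(n,[np.round(w2bay(at_z(im,u,v,h)*1000),1) for h in hs], np.round(at_depth(im,u,v)*1000,1), np.round(w2bay(at_depth(im,u,v)*1000),1))
for x in (150,388,650):
  print([ (y,*np.round(np.r_[w2bay((P:=at_depth(im,200+x/4.4,110+y/4.4)*1000))[0],P[2]],1)) for y in range(110,180,5)])
"
```

```text
cam bay [166.709312    -3.04285014] 0.3267809815138157
lid edge [array([168.3,   0.2]), array([168.4,   0.2])] [ 496.7 -136.    66.1] [1.683e+02 1.000e-01]
band end [array([1.721e+02, 1.000e-01]), array([172.2,   0.2]), array([172.3,   0.3]), array([172.5,   0.4])] [ 495.7 -139.7   60.7] [172.2   0.2]
blk front [array([1.739e+02, 1.000e-01]), array([1.739e+02, 1.000e-01])] [ 495.1 -141.6   58.2] [174.2   0.2]
blk rear [array([207.4,   0. ]), array([2.077e+02, 1.000e-01])] [ 485.4 -173.4   69.8] [207.4   0. ]
bandL [array([171.8, -57.8])] [ 439.2 -122.5   59.8] [172.  -58.9]
bandR [array([172.4,  60.8])] [ 554.7 -157.7   60.5] [172.4  61.9]
blkL [array([173.6, -56.9])] [ 438.3 -124.2   58.9] [173.9 -59.2]
blkR [array([174.1,  59.7])] [ 561.3 -162.6   29.6] [175.3  69.6]
[(110, np.float64(165.3), np.float64(66.2)), (115, np.float64(166.2), np.float64(67.6)), (120, np.float64(167.1), np.float64(65.4)), (125, np.float64(168.1), np.float64(65.8)), (130, np.float64(169.0), np.float64(65.2)), (135, np.float64(170.0), np.float64(60.3)), (140, np.float64(171.0), np.float64(58.9)), (145, np.fl
[... 830 characters left out ...]
, np.float64(176.6), np.float64(71.4)), (175, np.float64(177.6), np.float64(69.6))]
[(110, np.float64(165.7), np.float64(65.5)), (115, np.float64(166.6), np.float64(66.8)), (120, np.float64(167.5), np.float64(66.4)), (125, np.float64(168.5), np.float64(64.8)), (130, np.float64(169.4), np.float64(65.4)), (135, np.float64(170.4), np.float64(60.4)), (140, np.float64(171.4), np.float64(59.6)), (145, np.float64(172.4), np.float64(60.3)), (150, np.float64(173.4), np.float64(58.7)), (155, np.float64(174.3), np.float64(59.6)), (160, np.float64(175.0), np.float64(68.8)), (165, np.float64(175.9), np.float64(71.0)), (170, np.float64(176.8), np.float64(70.2)), (175, np.float64(177.7), np.float64(71.4))]
```

Depth shows the cassette rim (z≈60) running up to the block (z≈70, x≈174.5) with no deep gap or brass visible. I'll take one closer look before deciding on a second push.

arm_command([
  {"xyz": [-0.4,0.2,2],"turn": 0,"jaw": 255},
  {"xyz": [-0.8,0.3,4],"turn": 0,"jaw": 255},
  {"xyz": [-0.8,0.3,6],"turn": 0,"jaw": 255},
  {"xyz": [-0.8,0.3,6.5],"turn": 0,"jaw": 255},
  {"xyz": [-0.8,0.3,6.5],"turn": 0,"jaw": 255},
])

```text
clock: 13.57
position: [0.4774, -0.2011, 0.0606]
ee_rot: [-2.504, -1.868, -0.034]
force: [-0.1, 0.2, 0.2]
width: 0.003
```

```bash
python3 -c "
from h import *
im=grab('wrist','w19');im=grab('wrist','w19')
plan(*bay2w(250,0),130,-16.7)
crop('w19',180,90,390,190,3.8,'w19c')
T=np.array(im['cam_to_world']); print('cam bay',w2bay(T[:3,3]*1000),T[2,3])
for u in (215,235,285,335,352):
  print(u,[ (v,*np.round(np.r_[w2bay((P:=at_depth(im,u,v)*1000))[0],P[2]],1).tolist()) for v in range(100,150,1) if 166<w2bay(at_depth(im,u,v)*1000)[0]<180])
"
```

```text
t 13.67 tcp [ 478.8 -201.9   62.4] bay [236.6   2. ] jaw yaw -16.6 tool z [ 0.01   0.025 -1.   ] F [-0.   0.5  0. ] w 0.004
delta cm [-1.15 -0.18 -6.79] turn 0.1
cam bay [168.61433234  -0.25614056] 0.26212396774923014
215 [(133, 166.2, 66.1), (134, 166.8, 64.9), (135, 167.4, 66.0), (136, 168.0, 66.4), (137, 168.7, 66.1), (138, 169.3, 64.9), (139, 169.9, 63.6), (140, 170.6, 61.1), (141, 171.2, 60.2), (142, 171.9, 59.2), (143, 172.5, 60.2), (144, 173.1, 60.8), (145, 173.8, 58.2), (146, 174.2, 68.5), (147, 174.8, 69.8), (148, 175.4, 70.9), (149, 176.0, 69.9)]
235 [(133, 166.2, 66.6), (134, 166.8, 65.5), (135, 167.4, 67.1), (136, 168.0, 67.2), (137, 168.6, 65.7), (138, 169.2, 65.4), (139, 169.9, 64.3), (140, 170.5, 60.2), (141, 171.2, 60.6), (142, 171.8, 60.7), (143, 172.5, 60.8), (144, 173.1, 60.4), (145, 173.8, 58.0), (146, 174.2, 67.8), (147, 174.8, 68.7), (148, 175.3, 70.8), (149, 176.0, 70.5)]
285 [(114, 168.6, 262.1), (133, 166.1, 66.6), (134, 166.7, 65.9), (135, 167.3, 67.4), (136, 167.9, 66.4), (137, 168.5, 65.0), (138, 169.2, 64.9), (139, 169.8, 64.2), (140, 170.4, 61.9), (141, 171.1, 62.0), (142, 171.7, 61.4), (143, 172.4, 59.3), (144, 173.0, 60.8), (145, 173.7, 58.8), (146, 174.1, 67.1), (147, 174.6, 70.3), (148, 175.2, 71.2), (149, 175.9, 70.0)]
335 [(134, 166.6, 64.9), (135, 167.2, 66.1), (136, 167.8, 65.0), (137, 168.4, 67.1), (138, 169.1, 65.7), (139, 169.7, 64.9), (140, 170.3, 60.3), (141, 171.0, 60.1), (142, 171.6, 60.3), (143, 172.3, 59.3), (144, 172.9, 60.2), (145, 173.6, 58.2), (146, 174.1, 62.7), (147, 174.6, 67.7), (148, 175.1, 71.0), (149, 175.7, 71.3)]
352 [(134, 166.5, 66.3), (135, 167.2, 66.9), (136, 167.8, 65.2), (137, 168.4, 66.4), (138, 169.0, 64.0), (139, 169.6, 65.8), (140, 170.3, 60.8), (141, 170.9, 61.8), (142, 171.6, 60.5), (143, 172.2, 61.3), (144, 172.9, 61.0), (145, 173.6, 58.6), (146, 174.2, 59.7), (147, 174.6, 67.9), (148, 175.2, 68.8), (149, 175.7, 70.0)]
```

View pics/w19c.png

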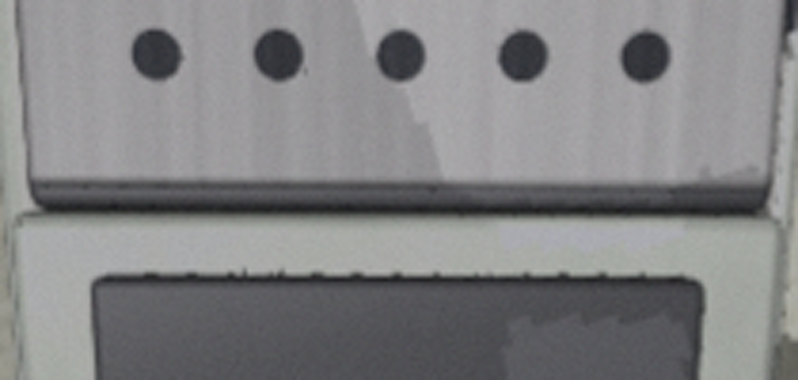

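The joint is closed evenly across its width: the rim at z≈60 gives way to the block at z≈70 within a pixel (about 0.6 mm), with no brass visible. So the cassette is home. Retreating upward and making the final checks.

arm_command([
  {"xyz": [0,0,-4],"turn": 0,"jaw": 255},
  {"xyz": [-2,0,-8],"turn": 0,"jaw": 255},
  {"xyz": [-5,0,-11],"turn": 0,"jaw": 255},
  {"xyz": [-8,0,-13],"turn": 0,"jaw": 255},
  {"xyz": [-10,0,-13],"turn": 0,"jaw": 255},
])

```text
clock: 14.08
position: [0.4511, -0.305, 0.1963]
ee_rot: [-2.516, -1.873, -0.04]
force: [1.0, -1.0, -0.9]
width: 0.001
```

arm_command([
  {"xyz": [0,0,0],"turn": 0,"jaw": 255},
  {"xyz": [0,0,0],"turn": 0,"jaw": 255},
  {"xyz": [0,0,0],"turn": 0,"jaw": 255},
])

```text
clock: 14.33
position: [0.4518, -0.304, 0.1973]
ee_rot: [-2.516, -1.875, -0.041]
force: [0.5, 0.5, -0.2]
width: 0.005
```

```bash
python3 -c "
from h import *
im=grab('top','t20'); im=grab('side','s20')
plan(*bay2w(250,0),130,-16.7)
a=load('side0')['depth'];b=im['depth']
top=np.hstack([load('t20')['frame'][100:300,100:480],]);
cv2.imwrite('pics/t20c.png',cv2.resize(top[:,:,::-1],None,fx=2.1,fy=2.1,interpolation=cv2.INTER_CUBIC))
"
```

```text
t 14.43 tcp [ 451.6 -303.2  196.4] bay [341.5   5. ] jaw yaw -16.5 tool z [ 0.018  0.02  -1.   ] F [-0.3  0.1 -1.1] w 0.001
delta cm [ 8.99 -0.55  6.85] turn 0.2
```

View pics/t20c.png

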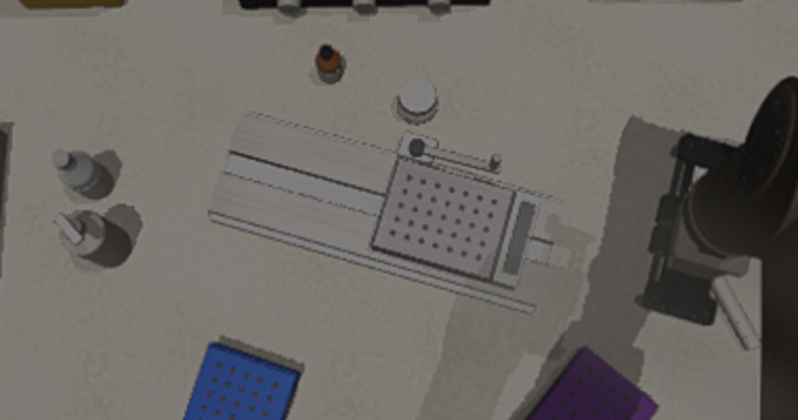

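View pics/s20.png

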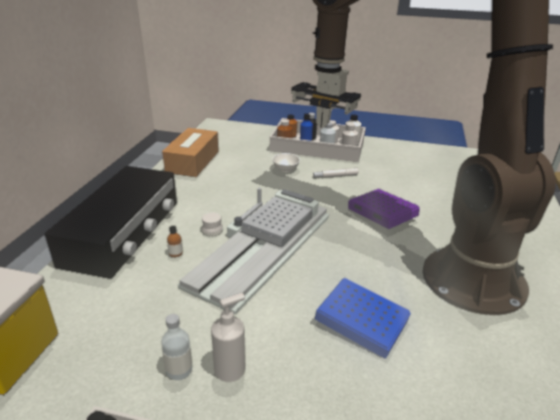

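The final pictures show the cassette against the end block, the stop arm parallel beside it, and every bystander where it was. Handing in.

```bash
python3 -c "
from cell import sign_off
print(sign_off())"
```

```text
the job is handed in; nothing more can be done
None
```

I swung the stop arm out of the way, pushed the cassette home and handed the job in at about 14.4 s of robot time. I believe both pins are flush, but I could not see them directly.

**What I did**
- **Stop arm:** I put the knob between the fingers and swung it about 75° around its pivot. It now lies at about 1.57–1.6 rad, parallel to the bay. The cassette had not moved in the pictures taken before and after.
- **Cassette:** I pushed its rear face with shut fingers, within about 1 mm of the centre line. It took about 2 N sliding and 8–14 N at the pins, then stopped at about 21 N.
- **Afterwards:** I backed off and looked at the joint from above with the wrist camera.

**Last checks**
- The cassette rim meets the end block evenly, left and right, with a gap under about 0.6 mm and no brass showing. That closed gap and the hard stop are my evidence that the pins are in.
- Its rear face measured x ≈ 8–9 mm, close to the 7.4 mm I had predicted.
- In the last top and side pictures, the bottles and other things look to be where they started. The arm was clear of everything, with forces near zero.

**What disagreed**
- **Finger position:** the real finger ends sat about 40–50 mm above the reported TCP. I set heights from the camera pictures instead.
- **End block:** its front face measured x ≈ 174.5 mm in the wrist view, 177 mm in the first top view and 180.5 mm in a later one. That is more spread than the 2 mm calibration.
- **Tool tilt:** the tool tilted about 1.5° under the final push and kept that tilt afterwards.

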